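# Finish the crosswise slat stack and hold the carrier up level

## Task

On the small metal carrier two slide-drying slats already lie side by side, one on each side of the handle post. Take the two loose slats from the worktop and lay them flat across that pair, at right angles to it, one on each side of the post and as far from it as the lower pair are, with their ends overhanging evenly, so that the four make a square frame round the post. Then take the carrier by its handle, lift it about 10 cm clear of the worktop with the stack on it undisturbed, and finish while still holding it there, level and still, leaving the other things on the bench where they are.

Things in the scene. Friction and masses are not known exactly. Their poses are not given: they have to be found in the camera images.
- carrier: square dark steel tray 150 x 150 mm on feet, handle post in the middle, about 0.35 kg, loose. Origin: centre under the feet, z up. Tray top 10 mm above it, edge lip 2.5 high. Lower slats lie along its x axis, centred at y = +48 and -48 mm, tops 24 above the origin. Upper slats go along its y axis, centred at x = +48 and -48, y = 0, centres 31 above the origin
- carrier_grip (a point): centre of the carrier's handle grip: a black upright block 18 x 18 square and 38 tall on a 12 thick round post in the middle of the tray; sides parallel to the carrier's x and y axes. This point is 73 above the carrier's origin; the top of the grip is 19 higher
- slat_1_centre (a point): loose on the worktop, to be stacked: white plastic slide-drying slat with ridges across its flat top, a plain bar 130 long, 22 wide, 14 high, about 40 g; this point is its very centre, half-way up (7 above its underside); its x axis runs along its length, y across its width, z up
- slat_2_centre (a point): loose on the worktop, to be stacked: white plastic slide-drying slat with ridges across its flat top, a plain bar 130 long, 22 wide, 14 high, about 40 g; this point is its very centre, half-way up (7 above its underside); its x axis runs along its length, y across its width, z up
- slat_low_1_centre (a point): already lying on the carrier at about y = +48 of it, stays there: white plastic slide-drying slat with ridges across its flat top, a plain bar 130 long, 22 wide, 14 high, about 40 g; this point is its very centre, half-way up (7 above its underside); its x axis runs along its length, y across its width, z up
- slat_low_2_centre (a point): already lying on the carrier at about y = -48 of it, stays there: white plastic slide-drying slat with ridges across its flat top, a plain bar 130 long, 22 wide, 14 high, about 40 g; this point is its very centre, half-way up (7 above its underside); its x axis runs along its length, y across its width, z up
- bottle: bystander: small white reagent bottle, 34 across, 78 high; origin at the centre of its underside
- foam_tray: bystander: white foam box 80 x 113 x 72 with wet slides in it; origin at the centre of its underside
- cuvette_rack: bystander: white five-hole cuvette rack 40 x 126 x 68; origin at the centre of its underside

How it is judged:
By the outcome, as a careful person would: the job done as asked, in the order asked, and still so for the second after the job is handed in, while the arm keeps its last pose, push and grip.
It also fails if it takes over 70 s, if anything falls off the work surface, if the arm or the gripper's body presses on something with over 40 N, if the wrist force passes 120 N, or if a joint passes its speed limit or range.

## Robot

A 6-joint arm with a two-finger parallel gripper is mounted at the origin on a cart in front of the work surface, level with it; the furniture and walls round the work are solid. World frame = base frame: x ahead of the robot, y to its left, z up, the work surface at z = 0. Lengths are in mm, angles in rad, forces in N, time in s.
With the tool pointing down it reaches from about 350 to 875 mm from the base axis. Payload 15.5 kg.
Tool frame: the origin (TCP) lies on the centre line of the jaws, within the pads' length; the fingertips stand 25 mm ahead of it and the grasp point (between the pads) lies 6 mm ahead of it (robot.finger_overhang is the distance from the TCP to the fingertips, in mm); x points along the fingers, z is the direction in which the jaws open and shut, and the axes are right-handed (so a half turn about x gives the same grasp; the last joint's range is limited). The gripper opens to 85 mm and grips with 20 to 120 N. Pads are 22 mm wide; open, the fingers measure 114 mm over their backs; the gripper's body (76 mm by 85 mm) begins 54 mm behind the grasp point. The pads swing forward as they close: fully open they stand 13 mm farther back than shut.
Start: joints at [-0.096, 0.494, 1.345, -0, 1.302, -0.096], TCP at [625.001, 0.003, 256.277] pointing down, gripper open.
Joint ranges: [-2.91, 2.91], [-0.82, 2.16], [0.22, 2.67], [-1.22, 4.37], [0.12, 2.79], [-3.08, 3.08]. Speed limits (rad/s): [1.89, 1.89, 2.57, 3.01, 3.01, 3.01].

## Interface

Orientations are given as [roll, pitch, yaw] about the fixed x, y, z axes, in that order (R = Rz(yaw) Ry(pitch) Rx(roll)).
In Python, from plant import robot, eyes, outline_of gives the robot as it stands.
- The arm moves only by the tool arm_command, never from a script. Its argument "rows" is a list of rows, each a list of 7 numbers: the shift along the tool's x, y, z as a fraction of full scale, then the turn, a rotation vector about the tool's x, y, z as a fraction of full scale, then the opening, from 0 (shut) to 1 (fully open). A call has 1 to 5 rows; each row shifts and turns the commanded pose from where the row before left it, along the tool's axes as they then stand; what a row does not reach is not made up. Full scale, the value 1, is 50 mm for a shift and 0.12 rad for a turn. A row lasts 1/10 s, in which the tool goes at most 50 mm and 8.59 degrees, less where a joint would pass 70% of its speed; a pose out of reach is approached as far as the arm can. A call with a number of a shift or a turn outside -1 to 1 is refused whole. A call with a gripper value outside its range is refused whole. The fingers move at their own pace and stop on an object; "squeeze" is the grip in N (left out, the last holds). Time passes only in rows, so rows that do not move let the fingers close. It gives the time, the measured TCP pose, the force and the opening at its end, in the units of the state.
- robot.read_state(): the state, without advancing time (a new reading comes with each control period).
- eyes.camera(name): name is "scene" or "side" or "wrist"; returns (picture, depth): 420x560x3 uint8, red, green, blue; 420x560 float32, mm along the optical axis (not along the pixel's ray), 0 where there is no reading.
- eyes.camera_params(name): a dict with "fx", "fy", "cx", "cy" (pixels), "extrinsics" (4x4, takes a point from world to camera coordinates). Camera axes: x right, y up, looking along -z (the intrinsics and any distortion apply to the point x, -y, -z); pixel columns grow to the right and rows downward; lengths in mm; the calibration is good to about 2 mm. The wrist camera is an equidistant fisheye: a pixel r from the principal point sees the ray r / f radians off the axis. A picture is of the moment at which its call begins: read the wrist's pose just before it. camera_params takes no time and is no camera call; for the wrist camera it gives the pose at the moment of the call.
- robot.finish_job(): hands the job in, once; it reports no verdict.
Trained networks look in the newest picture that a camera, given by its name, has taken for a name from the list of things; names that differ only in an ending like _2 or _b are one class to them, and where a whole thing is asked for, a point or a joint stands for the part that bears it (a point fixed in the world has none). Each returns a list of dicts, best first, with "confidence" (0 to 1); they miss things now and then, are a little off and sometimes report something else, mostly with a low value. They report only what shows in the picture. A call takes as long as a camera call.
- outline_of(query, camera): "mask" (420x560 bool, what is visible of it) and "xy" ([column, row] in pixels, amid what is visible of it).
The state is a dict: "time": time; "q": joint angles; "dq": joint speeds; "joint_efforts": joint torques, N m; "position": TCP position; "ee_rot": TCP orientation; "ft_force": force on the tool from outside, world axes, zero at the start; "moment": the same for the moment, N m; "finger_gap": finger opening in mm.
Only numpy, scipy, OpenCV 4.12 (cv2) and the standard library are available. Lean on these libraries where they do the work, as an engineer would, in place of code of your own. Each camera call takes 0.05 s, during which the arm holds its last target.

## Working session

There is one attempt and no reset: what is moved stays moved. The work goes in short steps, Python scripts to look and compute and a tool call to move; the robot and the scene stay as the last step left them, time stands still between calls to the robot, and variables do not carry over. Pictures are saved under pics/ and viewed, and the job is handed in when it is done.

Besides the shell and the picture viewer there is one more tool, called after "Emit:" as name(argument=value, ...), one argument or row to a line, values as JSON. arm_command: Moves the arm, as the interface text tells. Shift numbers are shares of 50 mm and turn numbers shares of 0.12 rad, none past 1 either way. Its arguments: {"type":"object","properties":{"rows":{"type":"array","items":{"type":"array","items":{"type":"number"}}},"squeeze":{"type":"number"}},"required":["rows"]}

```bash
ls; mkdir -p pics
cat > h.py <<'E'
import numpy as np, cv2
from plant import robot, eyes, outline_of
def snap(n,f=None):
    p=eyes.camera_params(n); im,d=eyes.camera(n)
    if f: cv2.imwrite(f'pics/{f}.png',im[:,:,::-1])
    return im,d,p
def world(p,us,vs,ds):
    us=np.asarray(us,float);vs=np.asarray(vs,float);ds=np.asarray(ds,float)
    x=(us-p['cx'])/p['fx']*ds; y=-(vs-p['cy'])/p['fy']*ds
    P=np.stack([x,y,-ds,np.ones_like(ds)],-1)
    return (P@np.linalg.inv(np.array(p['extrinsics'])).T)[...,:3]
def proj(p,X):
    X=np.atleast_2d(X); c=np.c_[X,np.ones(len(X))]@np.array(p['extrinsics']).T
    return np.c_[p['cx']+p['fx']*c[:,0]/-c[:,2], p['cy']+p['fy']*-c[:,1]/-c[:,2]]
E
python3 - <<'E'
from h import *
print(robot.read_state())
for n in ['scene','side','wrist']:
    im,d,p=snap(n,n+'0'); print(n,p)
E
```

```text
pics
{'time': 0.0, 'q': array([-9.54896901e-02,  4.94179707e-01,  1.34617978e+00, -2.91621251e-05,
        1.30246070e+00, -9.55235663e-02]), 'dq': array([-1.07624777e-03,  1.18415492e-03,  6.11285667e-04, -9.38563059e-04,
       -2.46940114e-04, -9.94761713e-05]), 'joint_efforts': array([-2.68344644e-03, -8.82162237e+01, -3.83866239e+01, -4.40739132e-04,
        1.02696815e-02,  1.38197843e-04]), 'position': array([6.24656348e+02, 3.37946436e-02, 2.55685904e+02]), 'ee_rot': array([3.06896384, 1.56956847, 3.06900547]), 'ft_force': array([-0.09503197, -0.57925077,  0.26700116]), 'moment': array([0.00309994, 0.01165329, 0.03656523]), 'finger_gap': 85.47678142295274}
scene {'fx': 541.6571408391293, 'fy': 541.6571408391293, 'cx': 276.9893831733959, 'cy': 210.97600331617767, 'extrinsics': array([[-8.13644172e-01, -5.81201105e-01, -1.37272506e-02,
         6.16416420e+02],
       [ 3.22222992e-01, -4.70493504e-01,  8.21467106e-01,
        -1.37439510e+02],
       [-4.83896172e-01,  6.63958687e-01,  5.70090656e-01,
        -1.29379615e+03],
       [ 0.00000000e+00,  0.00000000e+00,  0.00000
[... 267 characters left out ...]
1, -6.08397760e-01,  7.73501916e-01,
        -3.54046668e+01],
       [-1.92956931e-01,  7.49211978e-01,  6.33600059e-01,
        -1.17639896e+03],
       [ 0.00000000e+00,  0.00000000e+00,  0.00000000e+00,
         1.00000000e+00]])}
wrist {'fx': 325.19226210127806, 'fy': 325.19226210127806, 'cx': 279.2756078931536, 'cy': 215.17749334663557, 'extrinsics': array([[ 9.99999246e-01,  1.06328530e-03, -6.14060009e-04,
        -6.25295322e+02],
       [-1.20303323e-03,  9.48516180e-01, -3.16726396e-01,
         4.05188112e+01],
       [ 2.45675334e-04,  3.16726896e-01,  9.48516744e-01,
        -3.81378844e+02],
       [ 0.00000000e+00,  0.00000000e+00,  0.00000000e+00,
         1.00000000e+00]])}
```

View pics/scene0.png

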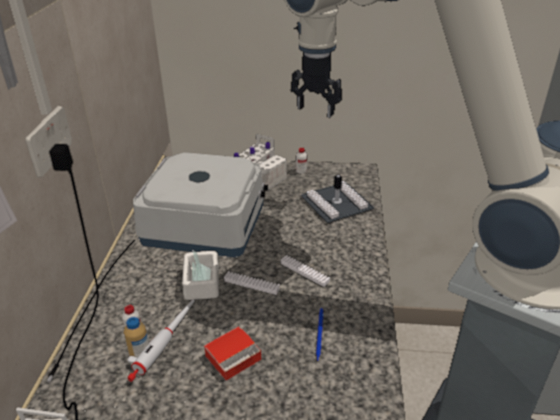

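View pics/side0.png

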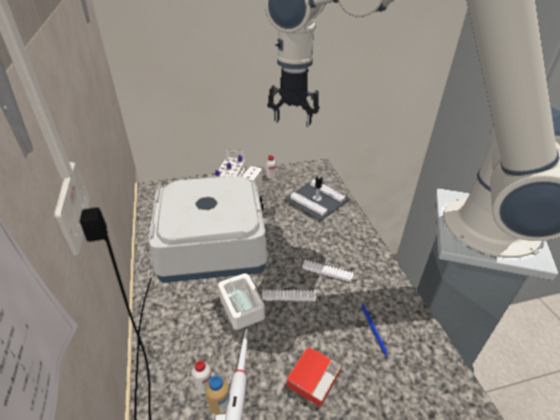

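View pics/wrist0.png

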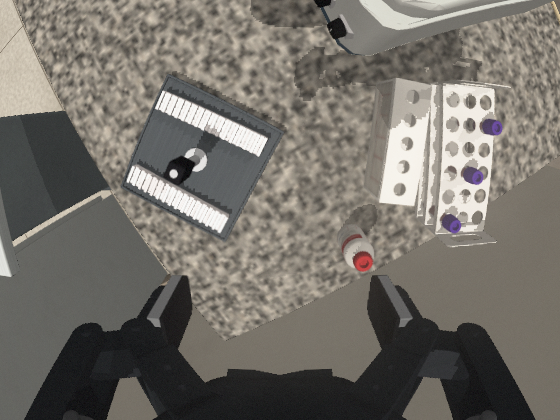

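The wrist picture shows the carrier at about (205,155), its grip top at (178,172), with a rack and a bottle to the right. The loose slats are at (253,283) and (305,270) in the scene picture. Next I'll measure everything.

```bash
cat >> h.py <<'E'
def rays(p,us,vs,wrist):
    us=np.asarray(us,float);vs=np.asarray(vs,float)
    a=(us-p['cx'])/p['fx']; b=(vs-p['cy'])/p['fy']
    if wrist:
        r=np.hypot(a,b)+1e-12; k=np.tan(r)/r; a=a*k;b=b*k
    return a,b
def world2(p,us,vs,ds,wrist=False):
    a,b=rays(p,us,vs,wrist); ds=np.asarray(ds,float)
    P=np.stack([a*ds,-b*ds,-ds,np.ones_like(ds)],-1)
    return (P@np.linalg.inv(np.array(p['extrinsics'])).T)[...,:3]
def onplane(p,us,vs,z,wrist=False):
    E=np.linalg.inv(np.array(p['extrinsics'])); a,b=rays(p,us,vs,wrist)
    D=np.stack([a,-b,-np.ones_like(a)],-1)@E[:3,:3].T; o=E[:3,3]
    return o+D*((z-o[2])/D[...,2])[...,None]
def rect(X):
    (c,s,a)=cv2.minAreaRect(X[:,:2].astype(np.float32)); 
    if s[0]<s[1]: s=s[::-1];a+=90
    return np.round(c,1),np.round(s,1),round((a+90)%180-90,1)
E
python3 - <<'E'
from h import *
for n in ['scene','side','wrist']:
    im,d,p=snap(n)
    w=n=='wrist'
    for q in ['slat_1_centre','carrier','carrier_grip','bottle','cuvette_rack','foam_tray']:
        for o in outline_of(q,n):
            m=o['mask']; v,u=np.nonzero(m&(d>0)); 
            if len(v)<10: print(n,q,o['confidence'],o['xy'],len(v)); continue
            X=world2(p,u,v,d[v,u],w)
            zt=np.percentile(X[:,2],95)
            T=X[abs(X[:,2]-np.median(X[:,2]))<5] if 'slat' in q else X[X[:,2]>zt-8]
            print(n,q,round(o['confidence'],2),np.round(o['xy']),len(v),'med',np.round(np.median(X,0)),'z5,95',np.round(np.percentile(X[:,2],[5,95])),rect(T) if len(T)>4 else '')
print(robot.read_state()['time'])
E
```

```text
scene slat_1_centre 0.97 [305. 267.] 432 med [441. 332.  13.] z5,95 [ 6. 17.] (array([444.6, 328.3]), array([128.2,  28.4]), -3.2)
scene carrier 0.66 [337. 201.] 1160 med [527.  37.  13.] z5,95 [ 9. 80.] (array([532.9,  30.6]), array([24.2, 21.1]), -19.5)
scene carrier_grip 0.71 [335. 203.] 1238 med [526.  39.  13.] z5,95 [ 7. 79.] (array([532.9,  30.6]), array([24.2, 21.1]), -19.5)
scene bottle 0.58 [298. 158.] 244 med [710. -58.  42.] z5,95 [ 7. 77.] (array([714.3, -63.6]), array([18.8, 14. ]), -20.0)
scene cuvette_rack 0.6 [277. 170.] 657 med [735.  43.  54.] z5,95 [ 8. 72.] (array([733.7,  85.3]), array([197.6,  63.1]), -72.0)
scene foam_tray 0.62 [201. 273.] 1657 med [617. 502.  36.] z5,95 [ 8. 53.] (array([622.5, 494. ]), array([116.4,  76.9]), -49.0)
side slat_1_centre 0.84 [327. 267.] 414 med [436. 329.  12.] z5,95 [ 4. 16.] (array([438.9, 325.2]), array([126.9,  26.5]), -3.5)
side carrier 0.78 [315. 200.] 901 med [522.  36.  12.] z5,95 [ 8. 79.] (array([525.6,  32.8]), array([22.5, 17.5]), 4.2)
side carrier_grip 0.73 [320. 197.] 869 med [522.  34.  12.] z5,95 [ 9. 76.] (arra
[... 234 characters left out ...]
 2. 71.] (array([729.8,  85.3]), array([197.8,  54.8]), -76.7)
side foam_tray 0.85 [242. 300.] 1822 med [615. 496.  34.] z5,95 [ 9. 52.] (array([617.3, 491. ]), array([113.3,  78.4]), -48.9)
side foam_tray 0.51 [288. 294.] 551 med [516. 432.  12.] z5,95 [ 1. 17.] (array([517.7, 430.1]), array([129.5,  26.1]), 14.1)
wrist carrier 0.61 [200. 156.] 11014 med [537.  34.  11.] z5,95 [10. 65.] (array([529.3,  29.7]), array([18.8, 18.1]), -28.7)
wrist bottle 0.61 [354. 250.] 1243 med [708. -60.  60.] z5,95 [10. 79.] (array([712.7, -67.7]), array([19.2, 18.5]), -6.0)
wrist cuvette_rack 0.65 [395. 140.] 6553 med [741.  57.  68.] z5,95 [16. 70.] (array([750.3,  55.9]), array([126. ,  41.2]), 85.2)
1.2
```

```bash
cat >> h.py <<'E'
from scipy.spatial.transform import Rotation as Ro
def toolR(s=None):
    s=s or robot.read_state(); return Ro.from_euler('xyz',s['ee_rot']).as_matrix()
def jawyaw(R): return np.degrees(np.arctan2(R[1,2],R[0,2]))
def down(jy):
    z=np.array([np.cos(np.radians(jy)),np.sin(np.radians(jy)),0]);x=np.array([0,0,-1.]);return np.c_[x,np.cross(z,x),z]
def plan(pos,jy):
    "turn needed (tool frame rotvec /0.12) and, after the turn, the shift in tool axes /50"
    s=robot.read_state();R=toolR(s);T=down(jy)
    rv=Ro.from_matrix(R.T@T).as_rotvec()/0.12
    sh=T.T@(np.array(pos)-s['position'])/50
    print('t',round(s['time'],2),'pos',np.round(s['position'],1),'jaw',round(jawyaw(R),2),'gap',round(s['finger_gap'],1),'F',np.round(s['ft_force'],1))
    print(' turn',np.round(rv,3),'then shift',np.round(sh,3))
E
python3 - <<'E'
from h import *
print(np.round(toolR(),3), jawyaw(toolR()))
plan((441,327,150),86.7)
plan((441,327,150),-93.3)
E
```

```text
[[ 0.  0.  1.]
 [ 0.  1. -0.]
 [-1.  0.  0.]] -0.0011130549039427367
t 1.2 pos [625.    0.  256.3] jaw -0.0 gap 85.5 F [ 0.5 -0.4  0.2]
 turn [-12.61   0.    -0.  ] then shift [2.126 4.05  6.317]
t 1.2 pos [625.    0.  256.3] jaw -0.0 gap 85.5 F [ 0.5 -0.4  0.2]
 turn [13.57 -0.   -0.  ] then shift [ 2.126 -4.05  -6.317]
```

Emit:
arm_command(
  rows=[
    [0.1,0,0,-1,0,0,0.8],
    [0.1,0,0,-1,0,0,0.8],
    [0.1,0,0,-1,0,0,0.8],
    [0.1,0,0,-1,0,0,0.8],
    [0.1,0,0,-1,0,0,0.8],
  ],
)

```text
time: 1.7
position: [625.0, -0.0, 231.1]
ee_rot: [0.373, 1.571, 0.978]
ft_force: [0.7, 0.9, -0.3]
finger_gap: 68.6
```

Emit:
arm_command(
  rows=[
    [0.1,0,0,-1,0,0,0.8],
    [0.1,0,0,-1,0,0,0.8],
    [0.1,0,0,-1,0,0,0.8],
    [0.1,0,0,-1,0,0,0.8],
    [0.1,0,0,-1,0,0,0.8],
  ],
)

```text
time: 2.2
position: [625.0, 0.0, 206.1]
ee_rot: [0.286, 1.571, 1.491]
ft_force: [-0.5, -0.4, -1.1]
finger_gap: 68.3
```

Emit:
arm_command(
  rows=[
    [0,0,0.4,-1,0,0,0.8],
    [0,0.3,0.8,-1,0,0,0.8],
    [0,0.6,0.8,-0.6,0,0,0.8],
    [0,0.6,0.8,0,0,0,0.8],
    [0,0.6,0.8,0,0,0,0.8],
  ],
)

```text
time: 2.7
position: [546.8, 189.5, 206.2]
ee_rot: [-0.734, 1.571, 0.778]
ft_force: [0.3, 0.4, 0.6]
finger_gap: 68.3
```

Emit:
arm_command(
  rows=[
    [0,0.6,0.8,0,0,0,0.8],
    [0,0.6,0.8,0,0,0,0.8],
    [0,0.4,0.4,0,0,0,0.8],
    [0,0.2,0.2,0,0,0,0.8],
    [0,0,0,0,0,0,0.8],
  ],
)

```text
time: 3.2
position: [463.7, 304.1, 206.4]
ee_rot: [1.258, 1.571, 2.772]
ft_force: [0.5, -0.4, 0.2]
finger_gap: 68.4
```

```bash
cat >> h.py <<'E'
def slats(n,f=None,q='slat_1_centre'):
    im,d,p=snap(n,f); w=n=='wrist'; out=[]
    for o in outline_of(q,n):
        m=o['mask']; v,u=np.nonzero(m&(d>0))
        if len(v)<10: continue
        X=world2(p,u,v,d[v,u],w); zt=np.percentile(X[:,2],60)
        T=X[abs(X[:,2]-zt)<4]
        print(n,q,round(o['confidence'],2),np.round(o['xy']),len(v),'ztop',round(zt,1),rect(T))
    return im,d,p
E
python3 - <<'E'
from h import *
slats('wrist','w1'); plan((441,327,60),86.7)
E
```

```text
wrist slat_1_centre 0.76 [296. 168.] 2977 ztop 14.0 (array([443.4, 325.8]), array([130.5,  22.5]), -4.7)
t 3.3 pos [465.2 302.7 206.4] jaw 86.63 gap 68.1 F [ 0.5  0.4 -0.9]
 turn [-0.009 -0.001  0.004] then shift [2.927 0.511 0.457]
```

View pics/w1.png

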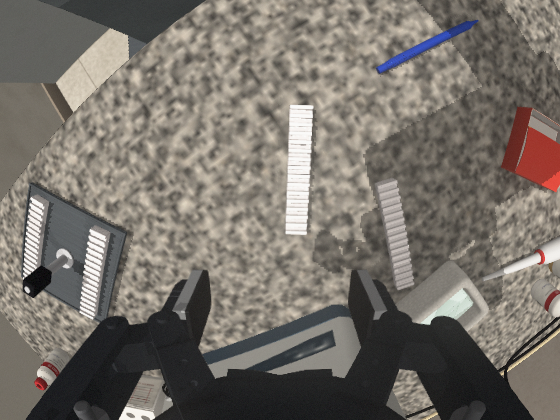

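The slat in the wrist picture at (300,170) measures 130.5 x 22.5 with its top at 14, so the fit is good. Before descending I'll check where the large white device stands.

Run:
```python
from h import *
A=[]
for n in ['scene','side']:
    im,d,p=snap(n)
    v,u=np.nonzero(d>0); X=world2(p,u,v,d[v,u]); A.append(X[(X[:,2]>60)&(X[:,2]<180)&(X[:,0]<760)&(X[:,1]>150)&(X[:,0]>300)&(X[:,1]<520)])
A=np.vstack(A)
B=A[(A[:,2]>60)]
h=np.histogram2d(B[:,0],B[:,1],bins=[np.arange(400,780,30),np.arange(150,530,30)])[0].astype(int);print(h)
slats('wrist'); plan((443.4,325.8,90),85.3)
```

```text
[[  0   0   0   0   0   0   0   0   0   0   0   0]
 [  0   0   0   0   0   0   0   0   0   0   0   0]
 [  0   0   0   0   0   0   0   0   0   0   0   0]
 [  0   0   0   0   0   0   0   0   0   0   0   0]
 [  0   0   0   0   0   0   0   0   0   0   0   0]
 [  0   0   0   0   0   0   0   0   0   0   0   0]
 [  0   0   0   0   0   0 101 339   0   0   0   0]
 [  0   0   0   2 109 218 297 656 350   0   0   3]
 [  8  64 119 213 212 181 179 235 846   0  14   9]
 [124 177 146 156 159 166 181 192 791 163   0   0]
 [ 60 134 142 148 153 166 179 183 257 802   0   0]
 [ 28 126 142 140 152 177 175 180 187 892  50   0]]
wrist slat_1_centre 0.9 [300. 165.] 3088 ztop 13.8 (array([443.6, 325.8]), array([129.8,  22.7]), -4.6)
wrist slat_1_centre 0.55 [ 94. 268.] 1692 ztop 23.7 (array([549.7,  72.9]), array([131.2,  22.7]), -26.4)
t 3.5 pos [465.3 302.3 206.2] jaw 86.55 gap 68.3 F [-0.3 -0.5  0.3]
 turn [ 0.182 -0.001  0.001] then shift [2.324 0.476 0.433]
```

Emit:
arm_command(
  rows=[
    [0.5,0.2,0.2,0.18,0,0,0.6],
    [0.5,0.2,0.2,0,0,0,0.6],
    [0.5,0.076,0.033,0,0,0,0.6],
    [0.5,0,0,0,0,0,0.6],
    [0.3,0,0,0,0,0,0.6],
  ],
)

```text
time: 4.0
position: [442.2, 325.7, 89.6]
ee_rot: [2.21, 1.569, -2.583]
ft_force: [-0.4, 0.4, 0.6]
finger_gap: 51.6
```

Run:
```python
from h import *
slats('wrist','w2'); plan((443.5,325.8,27),85.35)
```

```text
wrist slat_1_centre 0.78 [277. 225.] 6165 ztop 14.2 (array([443. , 325.8]), array([130.1,  22.2]), -5.0)
t 4.1 pos [441.9 325.4  89.5] jaw 85.34 gap 51.2 F [-0.3 -0.1  1.4]
 turn [-0.001 -0.015 -0.022] then shift [ 1.251 -0.031  0.01 ]
```

View pics/w2.png

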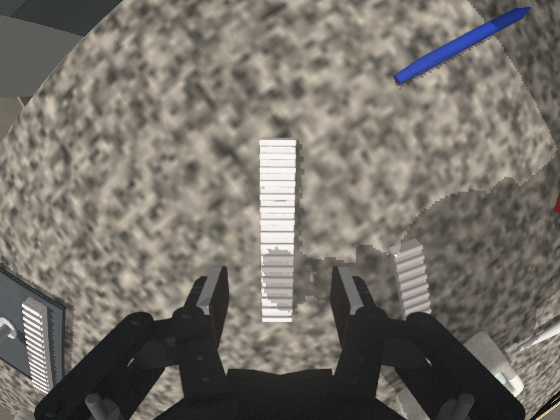

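The slat lies midway between the fingers (x about 277). I'll descend and close.

Emit:
arm_command(
  rows=[
    [0.4,-0.02,0,0,0,0,0.6],
    [0.4,0,0,0,0,0,0.6],
    [0.3,0,0,0,0,0,0.6],
    [0.15,0,0,0,0,0,0.6],
    [0,0,0,0,0,0,0.6],
  ],
  squeeze=35,
)

```text
time: 4.6
position: [443.5, 326.1, 28.7]
ee_rot: [2.19, 1.57, -2.603]
ft_force: [-0.0, -0.5, -0.2]
finger_gap: 51.2
```

Emit:
arm_command(
  rows=[
    [0,0,0,0,0,0,0.4],
    [0,0,0,0,0,0,0.2],
    [0,0,0,0,0,0,0.15],
    [0,0,0,0,0,0,0.15],
    [0,0,0,0,0,0,0.15],
  ],
)

```text
time: 5.1
position: [443.8, 326.6, 29.8]
ee_rot: [-1.008, 1.569, 0.482]
ft_force: [-0.8, -1.0, 5.9]
finger_gap: 21.3
```

Run:
```python
from h import *
slats('wrist','w3'); plan((443.5,325.8,27),85.35)
```

```text
wrist slat_1_centre 0.92 [281. 249.] 10323 ztop 14.2 (array([442.1, 328.4]), array([127.3,  21.9]), -4.6)
t 5.2 pos [443.8 326.6  29.8] jaw 85.4 gap 21.0 F [ 0.6 -0.4  6.3]
 turn [0.007 0.007 0.011] then shift [ 0.056  0.005 -0.017]
```

View pics/w3.png

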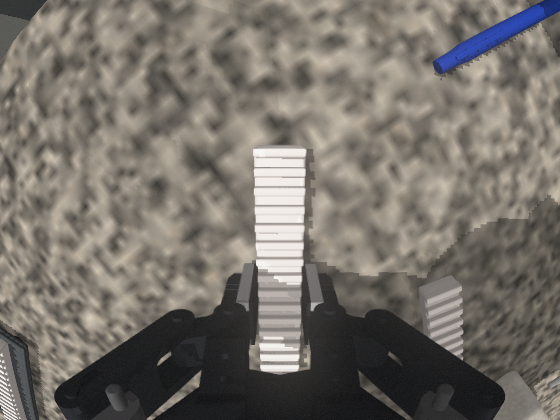

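Gripped at 21 mm. The 6 N up-force shows the tips touching the table at TCP z of about 29.8. I'll lift, turn and carry the slat over.

Emit:
arm_command(
  rows=[
    [-0.1,0,0,0,0,0,0.15],
    [-0.3,0,0,0,0,0,0.15],
    [-0.5,0,0,0,0,0,0.15],
    [-0.6,0,0,0,0,0,0.15],
    [-0.6,0,0,0,0,0,0.15],
  ],
)

```text
time: 5.7
position: [443.2, 326.3, 135.4]
ee_rot: [-0.722, 1.571, 0.768]
ft_force: [0.9, 1.0, -0.2]
finger_gap: 21.0
```

Emit:
arm_command(
  rows=[
    [-0.6,0,0,0.3,0,0,0.15],
    [-0.5,0,0,0.6,0,0,0.15],
    [-0.3,0,0,0.8,0,0,0.15],
    [0,0,0,0.8,0,0,0.15],
    [0,0,0,0.8,0,0,0.15],
  ],
)

```text
time: 6.2
position: [443.4, 326.5, 205.2]
ee_rot: [-0.543, 1.569, 0.548]
ft_force: [-0.4, 0.2, -0.2]
finger_gap: 21.2
```

Emit:
arm_command(
  rows=[
    [0,0,0,0.8,0,0,0.15],
    [0,0,0,0.8,0,0,0.15],
    [0,0,0,0.8,0,0,0.15],
    [0,0,0,0.8,0,0,0.15],
    [0,0,0,0.8,0,0,0.15],
  ],
)

```text
time: 6.7
position: [443.2, 326.4, 204.5]
ee_rot: [-0.037, 1.57, 0.574]
ft_force: [-0.1, 0.1, -0.4]
finger_gap: 21.0
```

Emit:
arm_command(
  rows=[
    [0,0,0,0.8,0,0,0.15],
    [0,0,0,0.8,0,0,0.15],
    [0,0,0,0.8,0,0,0.15],
    [0,0,0,0.8,0,0,0.15],
    [0,0,0,0.8,0,0,0.15],
  ],
)

```text
time: 7.2
position: [443.2, 326.3, 204.5]
ee_rot: [0.442, 1.57, 0.572]
ft_force: [-0.5, -0.1, 0.2]
finger_gap: 21.1
```

Emit:
arm_command(
  rows=[
    [0,0,0,0.8,0,0,0.15],
    [0,0,0,0.8,0,0,0.15],
    [0,0,0,0.5,0,0,0.15],
    [0,0,0,0.2,0,0,0.15],
    [0,0,0,0,0,0,0.15],
  ],
)

```text
time: 7.7
position: [443.3, 326.4, 204.2]
ee_rot: [0.689, 1.57, 0.548]
ft_force: [0.3, 0.3, -0.3]
finger_gap: 20.9
```

Run:
```python
from h import *
plan((520,60,200),-27)
```

```text
t 7.7 pos [443.3 326.4 204.2] jaw -8.08 gap 20.9 F [ 0.3  0.3 -0.3]
 turn [ 2.751e+00  2.000e-03 -3.000e-03] then shift [ 0.084 -4.05   3.786]
```

Emit:
arm_command(
  rows=[
    [0,0,0,0.6,0,0,0.15],
    [0,0,0,0.8,0,0,0.15],
    [0,0,0,0.8,0,0,0.15],
    [0,-0.15,0.15,0.4,0,0,0.15],
    [0,-0.4,0.4,0.15,0,0,0.15],
  ],
)

```text
time: 8.2
position: [456.4, 290.2, 203.9]
ee_rot: [1.313, 1.57, 0.844]
ft_force: [0.8, -0.5, -0.1]
finger_gap: 21.0
```

Emit:
arm_command(
  rows=[
    [0,-0.6,0.55,0,0,0,0.15],
    [0,-0.7,0.65,0,0,0,0.15],
    [0,-0.7,0.65,0,0,0,0.15],
    [0,-0.6,0.55,0,0,0,0.15],
    [0,-0.4,0.4,0,0,0,0.15],
  ],
)

```text
time: 8.7
position: [513.4, 89.4, 204.0]
ee_rot: [-0.415, 1.57, -0.886]
ft_force: [-0.0, 1.0, -0.4]
finger_gap: 21.3
```

Emit:
arm_command(
  rows=[
    [0,-0.3,0.3,0,0,0,0.15],
    [0,-0.2,0.15,0,0,0,0.15],
    [0,0,0,0,0,0,0.15],
    [0,0,0,0,0,0,0.15],
  ],
)

```text
time: 9.1
position: [521.4, 60.3, 203.8]
ee_rot: [2.929, 1.571, 2.457]
ft_force: [-0.1, -0.4, 0.1]
finger_gap: 21.3
```

Run:
```python
from h import *
slats('wrist','w4',); slats('wrist',None,'carrier'); plan((487,53,100),-27)
slats('scene','s4');slats('side')
```

```text
wrist slat_1_centre 0.66 [283. 245.] 10320 ztop 188.1 (array([523.4,  64. ]), array([127.2,  22. ]), 63.1)
wrist slat_1_centre 0.51 [323. 211.] 9046 ztop 11.2 (array([529. ,  29.8]), array([150.5, 150.2]), -28.6)
wrist carrier 0.61 [324. 214.] 8925 ztop 11.2 (array([529.5,  30.1]), array([150.7, 149.3]), -28.7)
t 9.3 pos [521.5  60.9 203.8] jaw -26.94 gap 21.4 F [-0.1 -0.2 -0.1]
 turn [ 0.009 -0.001 -0.   ] then shift [ 2.076 -0.454 -0.542]
scene slat_1_centre 0.76 [330. 154.] 313 ztop 187.6 (array([525.4,  65.8]), array([131.5,  27.9]), 63.7)
side slat_1_centre 0.73 [318. 199.] 994 ztop 12.6 (array([526.5,  29.8]), array([153. , 150.6]), -28.0)
side slat_1_centre 0.53 [315. 160.] 167 ztop 187.4 (array([520.4,  64.5]), array([128.3,  24.2]), 62.9)
```

View pics/w4.png

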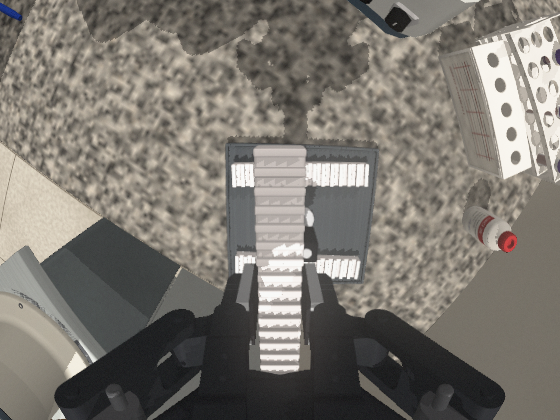

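The wrist picture shows the held slat at (283,245) above the carrier; the carrier fits as 150.5 x 150 mm at (529.2,30.0), yaw -28.65. First target is the x = -48 side.

Run:
```python
from h import *
plan((486.4,51.7,100),-28.65)
```

```text
t 9.5 pos [521.6  60.4 203.8] jaw -26.98 gap 21.1 F [-0.  -0.6 -0.1]
 turn [0.243 0.    0.   ] then shift [ 2.076 -0.491 -0.535]
```

Emit:
arm_command(
  rows=[
    [0,-0.15,-0.15,0.243,0,0,0.15],
    [0.2,-0.2,-0.2,0,0,0,0.15],
    [0.3,-0.141,-0.185,0,0,0,0.15],
    [0.4,0,0,0,0,0,0.15],
    [0.4,0,0,0,0,0,0.15],
  ],
)

```text
time: 10.0
position: [485.6, 50.9, 138.4]
ee_rot: [0.314, 1.57, -0.188]
ft_force: [0.6, 0.7, -0.5]
finger_gap: 20.9
```

Emit:
arm_command(
  rows=[
    [0.4,0,0,0,0,0,0.15],
    [0.2,0,0,0,0,0,0.15],
    [0.1,0,0,0,0,0,0.15],
    [0,0,0,0,0,0,0.15],
  ],
)

```text
time: 10.4
position: [486.3, 51.0, 103.7]
ee_rot: [-2.634, 1.57, -3.135]
ft_force: [0.7, 0.9, 0.5]
finger_gap: 21.2
```

Run:
```python
from h import *
slats('wrist','w5',); slats('wrist',None,'carrier'); plan((486.4,51.7,55),-28.65)
slats('scene','s5');slats('side','d5')
```

```text
wrist carrier 0.93 [362. 214.] 20586 ztop 11.4 (array([529.1,  29.8]), array([150.4, 149.4]), -28.7)
wrist carrier 0.29 [544.  59.] 4394 ztop 25.3 (array([731.3,  66.2]), array([107.6,   4.4]), 84.9)
t 10.6 pos [487.   51.1 104.5] jaw -28.7 gap 20.8 F [ 1.3 -0.4 -0.9]
 turn [-0.007  0.01  -0.005] then shift [ 0.99   0.006 -0.016]
scene slat_1_centre 0.84 [339. 186.] 272 ztop 88.4 (array([491.1,  56.9]), array([129.8,  29.4]), 60.2)
scene slat_1_centre 0.41 [361. 200.] 152 ztop 24.0 (array([482. ,   2.3]), array([74.1, 22.9]), -28.0)
side slat_1_centre 0.51 [324. 190.] 171 ztop 88.0 (array([485.7,  55.8]), array([127.1,  23.9]), 60.4)
```

View pics/w5.png

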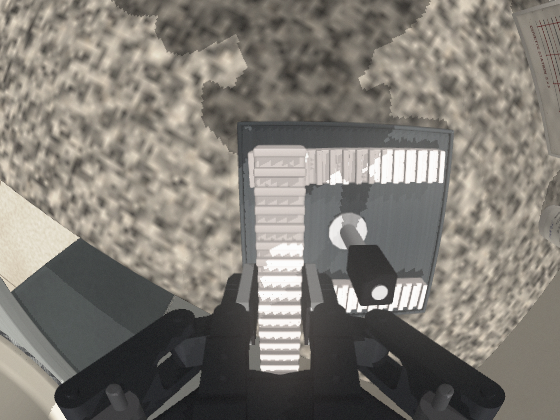

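View pics/s5.png

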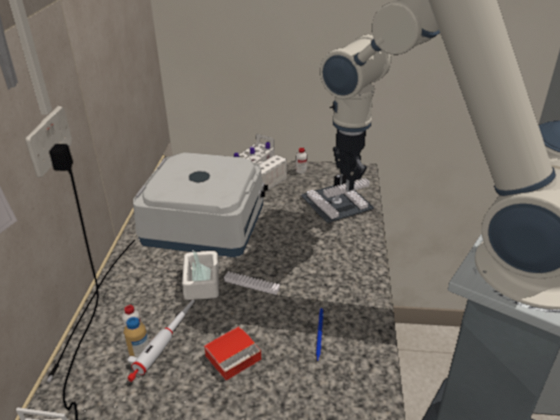

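Geometry agrees. Before lowering, I'll check from wrist depth how far the finger linkage reaches towards the grip (at 380,290).

Run:
```python
from h import *
s=robot.read_state();R=toolR(s)
im,d,p=snap('wrist')
v,u=np.nonzero(d>0); X=world2(p,u,v,d[v,u],True); L=(X-s['position'])@R
for zz in range(-75,80,10):
    m=(abs(L[:,2]-zz)<5)&(L[:,0]<20)&(abs(L[:,1])<45)
    print(zz, m.sum(), 'max fwd x', np.round(np.percentile(L[m,0],[50,98]),1) if m.sum() else '', 'y', np.round(np.percentile(L[m,1],[2,98]),0) if m.sum() else '')
m=(X[:,2]>60)&(L[:,2]>34)&(L[:,2]<62)&(L[:,1]<20)&(L[:,1]>-60)&(L[:,0]>5)
print('grip top',np.round(X[m].max(0)),np.round(np.median(X[m],0)),np.round(np.percentile(L[m],[2,98],axis=0)))
```

```text
-75 0 max fwd x  y 
-65 318 max fwd x [-68.9 -60. ] y [ 8. 15.]
-55 2390 max fwd x [-66.2 -45.3] y [ 6. 15.]
-45 4480 max fwd x [-51.9 -29. ] y [-9. 14.]
-35 2558 max fwd x [-32.8 -21.7] y [-10.  15.]
-25 1936 max fwd x [-31.6  11.6] y [-0. 19.]
-15 5541 max fwd x [-46.7  18.1] y [-8. 22.]
-5 5365 max fwd x [15.  19.3] y [-42.  43.]
5 5333 max fwd x [15.  19.3] y [-42.  43.]
15 5543 max fwd x [-46.6  18.2] y [-8. 22.]
25 1915 max fwd x [-31.2  11.9] y [-0. 19.]
35 2806 max fwd x [-32.5  17. ] y [-10.  15.]
45 5254 max fwd x [-49.9  14.5] y [-8. 14.]
55 2780 max fwd x [-64.6  14.5] y [-4. 15.]
65 303 max fwd x [-69.3 -60. ] y [ 8. 15.]
75 0 max fwd x  y 
grip top [540.  42.  95.] [529.  35.  89.] [[10. -6. 38.]
 [43. 11. 55.]]
```

The depth profile shows the linkage would hit the grip top if I lay the slat while holding it centrally: at 40 mm sideways it reaches about 26 mm behind the TCP, which is world z of about 80 against 92. I'll set the slat back on free worktop and re-grip it 30 mm off-centre, slightly higher. The linkage then passes beside the grip.

Emit:
arm_command(
  rows=[
    [-0.3,0,0,0,0,0,0.15],
    [-0.5,0,0,0,0,0,0.15],
    [-0.4,0,0,0,0,0,0.15],
    [0,0.3,-0.2,0,0,0,0.15],
    [0,0.5,-0.4,0,0,0,0.15],
  ],
)

```text
time: 11.35
position: [480.3, 100.1, 164.6]
ee_rot: [0.485, 1.569, -0.018]
ft_force: [0.7, -0.0, -0.4]
finger_gap: 21.2
```

Run:
```python
from h import *
plan((455,215,60),-28.65)
```

```text
t 11.35 pos [480.3 100.1 164.6] jaw -28.82 gap 21.2 F [ 0.7 -0.  -0.4]
 turn [-0.025  0.016 -0.008] then shift [ 2.092  1.774 -1.546]
```

Emit:
arm_command(
  rows=[
    [0,0.5,-0.4,0,0,0,0.15],
    [0.3,0.4,-0.4,0,0,0,0.15],
    [0.4,0.4,-0.3,0,0,0,0.15],
    [0.5,0.2,-0.2,0,0,0,0.15],
    [0.4,0.1,-0.1,0,0,0,0.15],
  ],
)

```text
time: 11.85
position: [455.9, 205.6, 82.8]
ee_rot: [2.568, 1.571, 2.068]
ft_force: [-0.1, -1.2, 0.2]
finger_gap: 21.0
```

Emit:
arm_command(
  rows=[
    [0.3,0,0,0,0,0,0.15],
    [0.1,0,0,0,0,0,0.15],
    [0,0,0,0,0,0,0.15],
  ],
)

```text
time: 12.15
position: [456.2, 204.2, 63.5]
ee_rot: [-2.355, 1.57, -2.855]
ft_force: [0.8, 0.1, -0.5]
finger_gap: 20.8
```

Run:
```python
from h import *
snap('wrist','w6');plan((455,215,30.5),-28.65)
```

```text
t 12.2 pos [456.6 204.2  64. ] jaw -28.71 gap 20.7 F [ 0.4 -0.8 -1.6]
 turn [-0.008 -0.001  0.   ] then shift [ 0.671  0.174 -0.131]
```

View pics/w6.png

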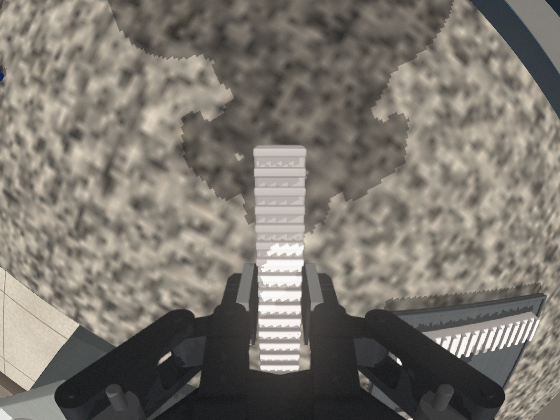

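The picture shows empty worktop under the held slat, with the carrier edge clear at lower right. I'll set it down, release, and shift 30 mm along it.

Emit:
arm_command(
  rows=[
    [0.3,0,0,0,0,0,0.15],
    [0.2,0,0,0,0,0,0.15],
    [0.12,0,0,0,0,0,0.15],
    [0.04,0,0,0,0,0,0.15],
    [0,0,0,0,0,0,0.15],
  ],
)

```text
time: 12.7
position: [456.5, 204.3, 30.8]
ee_rot: [-2.362, 1.571, -2.863]
ft_force: [1.2, 0.9, 0.0]
finger_gap: 20.7
```

Run:
```python
from h import *
plan((455,215,30.5),-28.65)
```

```text
t 12.7 pos [456.5 204.3  30.8] jaw -28.7 gap 20.7 F [1.2 0.9 0. ]
 turn [-0.007 -0.001  0.001] then shift [ 0.006  0.173 -0.128]
```

Emit:
arm_command(
  rows=[
    [0.01,0,0,0,0,0,0.15],
    [0,0,0,0,0,0,0.3],
    [0,0,0,0,0,0,0.5],
    [0,0,0,0,0,0,0.5],
    [-0.05,-0.2,0,0,0,0,0.5],
  ],
)

```text
time: 13.2
position: [452.1, 195.9, 32.8]
ee_rot: [0.824, 1.57, 0.324]
ft_force: [0.6, -0.3, -0.8]
finger_gap: 42.9
```

Emit:
arm_command(
  rows=[
    [0,-0.3,0,0,0,0,0.5],
    [0,-0.1,0,0,0,0,0.5],
    [0,0,0,0,0,0,0.5],
  ],
)

```text
time: 13.5
position: [441.3, 177.0, 32.8]
ee_rot: [-2.38, 1.57, -2.882]
ft_force: [0.3, 0.3, 0.7]
finger_gap: 42.5
```

Run:
```python
from h import *
slats('wrist','w7');plan((455,215,33),-28.65);slats('scene');slats('side')
```

```text
wrist slat_1_centre 0.89 [281. 197.] 12505 ztop 14.1 (array([457.7, 206.4]), array([130.9,  22.2]), 61.4)
t 13.6 pos [442.2 177.8  32.8] jaw -28.73 gap 42.8 F [-0.   0.5 -0.3]
 turn [-0.012  0.001 -0.001] then shift [-0.003  0.775 -0.132]
scene slat_1_centre 0.73 [317. 242.] 366 ztop 13.8 (array([458.1, 210.4]), array([129.3,  33. ]), 63.2)
side slat_1_centre 0.72 [327. 243.] 299 ztop 14.0 (array([454.7, 206.5]), array([129.6,  24.4]), 62.2)
```

View pics/w7.png

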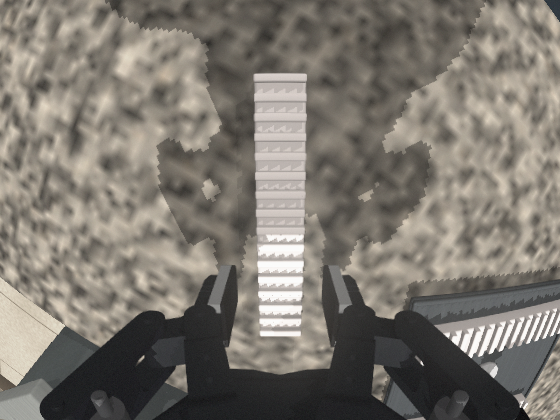

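The released slat shows whole, 130.9 mm long, with its centre 32.5 mm from the TCP along tool y. I'll grip it there.

Emit:
arm_command(
  rows=[
    [-0.01,0,0,0,0,0,0.3],
    [0,0,0,0,0,0,0.15],
    [0,0,0,0,0,0,0.15],
    [0,0,0,0,0,0,0.15],
    [0,0,0,0,0,0,0.15],
  ],
  squeeze=45,
)

```text
time: 14.3
position: [442.1, 178.2, 33.5]
ee_rot: [0.919, 1.57, 0.419]
ft_force: [-1.1, 1.2, 6.5]
finger_gap: 20.4
```

Emit:
arm_command(
  rows=[
    [-0.1,0,0,0,0,0,0.15],
    [-0.3,0,0,0,0,0,0.15],
    [-0.5,0,0,0,0,0,0.15],
    [-0.6,0,0,0,0,0,0.15],
    [-0.4,0,0,0,0,0,0.15],
  ],
)

```text
time: 14.8
position: [442.2, 178.2, 130.2]
ee_rot: [0.776, 1.57, 0.275]
ft_force: [0.1, 0.1, -0.1]
finger_gap: 20.4
```

Emit:
arm_command(
  rows=[
    [-0.1,0,0,0,0,0,0.15],
    [0,0,0,0,0,0,0.15],
  ],
)

```text
time: 15.0
position: [442.3, 178.2, 133.8]
ee_rot: [0.757, 1.569, 0.256]
ft_force: [-0.3, 0.4, -0.6]
finger_gap: 20.2
```

Run:
```python
from h import *
im,d,p=slats('wrist','w8')
th=np.radians(-28.65);cx=np.array([np.cos(th),np.sin(th)]);cy=np.array([-cx[1],cx[0]]);c=np.array([529.1,29.9])
t=c-48*cx-32.5*cy; print(t)
plan((*t,100),-28.65)
s=robot.read_state();R=toolR(s)
v,u=np.nonzero(d>0); X=world2(p,u,v,d[v,u],True); L=(X-s['position'])@R
m=(abs(L[:,2])<8)&(L[:,1]>30)&(L[:,1]<100)&(L[:,0]<40)&(L[:,0]>0)
print('slat top height slope along y', np.polyfit(L[m,1],L[m,0],1))
```

```text
wrist slat_1_centre 0.63 [282. 198.] 12414 ztop 114.4 (array([458. , 206.6]), array([130. ,  22.1]), 61.4)
[471.39450416  24.39311792]
t 15.1 pos [441.7 178.  132.6] jaw -28.69 gap 20.4 F [ 0.  -0.3 -0.5]
 turn [-0.006 -0.005  0.005] then shift [ 0.653 -2.41   1.994]
slat top height slope along y [-5.19499549e-03  1.97135659e+01]
```

Emit:
arm_command(
  rows=[
    [0,-0.3,0.2,0,0,0,0.15],
    [0,-0.5,0.4,0,0,0,0.15],
    [0,-0.6,0.5,0,0,0,0.15],
    [0,-0.5,0.5,0,0,0,0.15],
    [0,-0.3,0.3,0,0,0,0.15],
  ],
)

```text
time: 15.6
position: [472.6, 33.8, 132.2]
ee_rot: [-2.587, 1.569, -3.089]
ft_force: [-0.1, -0.4, 0.1]
finger_gap: 20.1
```

Emit:
arm_command(
  rows=[
    [0,-0.2,0.1,0,0,0,0.15],
    [0.2,0,0,0,0,0,0.15],
    [0.2,0,0,0,0,0,0.15],
    [0.1,0,0,0,0,0,0.15],
    [0,0,0,0,0,0,0.15],
  ],
)

```text
time: 16.1
position: [471.3, 25.6, 107.1]
ee_rot: [-2.736, 1.569, 3.048]
ft_force: [-1.0, 0.8, 0.4]
finger_gap: 20.2
```

Run:
```python
from h import *
im,d,p=slats('wrist','w9'); slats('wrist',None,'carrier')
plan((471.3,24.2,80),-28.65)
```

```text
wrist slat_1_centre 0.88 [280. 197.] 12116 ztop 87.6 (array([486.9,  54. ]), array([130.2,  22.1]), 61.4)
wrist carrier 0.57 [366. 182.] 22384 ztop 11.4 (array([529.,  29.]), array([150.9, 150.2]), -28.6)
t 16.3 pos [472.3  25.1 108.5] jaw -28.66 gap 20.1 F [ 0.4 -0.  -0.9]
 turn [-0.001  0.003 -0.001] then shift [ 0.569 -0.025 -0.008]
```

View pics/w9.png

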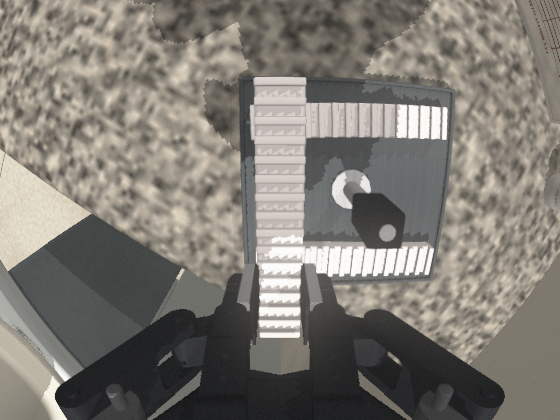

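Grip and slat clear each other and the slat is within about 1.5 mm of the target. I'll lower it.

Emit:
arm_command(
  rows=[
    [0.3,-0.025,0,0,0,0,0.15],
    [0.3,0,0,0,0,0,0.15],
    [0.2,0,0,0,0,0,0.15],
    [0.1,0,0,0,0,0,0.15],
    [0,0,0,0,0,0,0.15],
  ],
)

```text
time: 16.8
position: [471.4, 23.7, 63.0]
ee_rot: [-2.732, 1.57, 3.05]
ft_force: [-0.3, 0.3, 0.1]
finger_gap: 20.0
```

Run:
```python
from h import *
im,d,p=slats('wrist','w10'); slats('wrist',None,'carrier')
plan((471.3,24.2,57.3),-28.65)
```

```text
wrist slat_1_centre 0.68 [282. 196.] 12378 ztop 43.5 (array([487. ,  52.1]), array([130.2,  22.1]), 61.4)
wrist carrier 0.85 [381. 191.] 33530 ztop 11.5 (array([529.1,  29.6]), array([150.6, 149.7]), -28.7)
t 17.0 pos [471.8  23.7  63.7] jaw -28.69 gap 20.0 F [-0.6  0.4 -0.6]
 turn [-0.005  0.006 -0.003] then shift [ 0.129  0.004 -0.015]
```

View pics/w10.png

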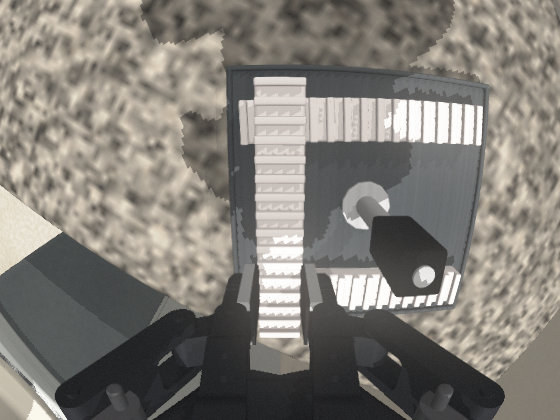

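Emit:
arm_command(
  rows=[
    [0.05,0.008,0,0,0,0,0.15],
    [0.03,0,0,0,0,0,0.15],
    [0.02,0,0,0,0,0,0.15],
    [0,0,0,0,0,0,0.15],
    [0,0,0,0,0,0,0.15],
  ],
)

```text
time: 17.5
position: [471.7, 24.0, 58.3]
ee_rot: [-2.683, 1.571, 3.099]
ft_force: [-0.2, -0.1, -0.1]
finger_gap: 19.8
```

Run:
```python
from h import *
im,d,p=slats('wrist')
plan((471.3,24.2,57.3),-28.65)
```

```text
wrist slat_1_centre 0.95 [279. 196.] 12248 ztop 38.8 (array([487.4,  52.4]), array([130. ,  22.1]), 61.4)
t 17.6 pos [471.8  24.   58.3] jaw -28.69 gap 20.5 F [ 0.3 -1.6  0.1]
 turn [-0.006  0.    -0.   ] then shift [ 0.02  -0.001 -0.01 ]
```

Emit:
arm_command(
  rows=[
    [0.015,0,0,0,0,0,0.15],
    [0,0,0,0,0,0,0.15],
    [0,0,0,0,0,0,0.15],
  ],
)

```text
time: 17.9
position: [471.8, 24.0, 57.5]
ee_rot: [0.557, 1.571, 0.057]
ft_force: [0.2, -0.8, -0.1]
finger_gap: 20.1
```

Emit:
arm_command(
  rows=[
    [0.008,0,0,0,0,0,0.22],
    [0,0,0,0,0,0,0.28],
    [0,0,0,0,0,0,0.36],
    [0,0,0,0,0,0,0.4],
    [-0.05,0,0,0,0,0,0.4],
  ],
)

```text
time: 18.4
position: [471.6, 24.0, 59.5]
ee_rot: [-2.714, 1.57, 3.068]
ft_force: [-1.2, -0.1, -0.2]
finger_gap: 34.6
```

Run:
```python
from h import *
im,d,p=slats('wrist','w11')
slats('wrist',None,'carrier')
plan((471.3,24.2,57.3),-28.65)
```

```text
wrist slat_1_centre 0.73 [281. 195.] 12100 ztop 38.1 (array([487.7,  52.8]), array([129.5,  22.4]), 61.2)
wrist carrier 0.69 [380. 195.] 36336 ztop 11.5 (array([529.3,  29.1]), array([151.5, 150.6]), -28.4)
t 18.6 pos [471.8  24.   59.7] jaw -28.69 gap 34.5 F [ 0.1  0.1 -0.5]
 turn [-0.006  0.002 -0.001] then shift [ 0.048 -0.002 -0.011]
```

View pics/w11.png

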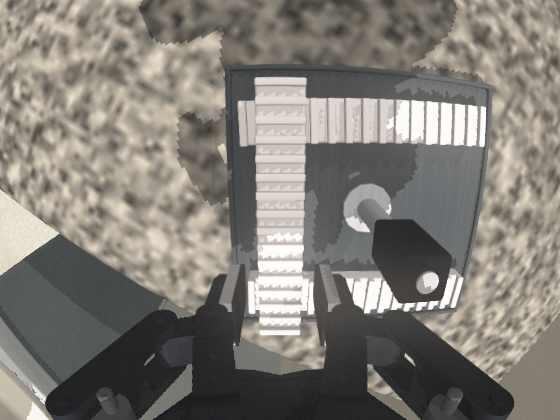

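The first slat lies flat with its top at 38.1. I'll raise straight up and go for the other slat at jaw yaw -76°.

Emit:
arm_command(
  rows=[
    [-0.2,0,0,0,0,0,0.4],
    [-0.5,0,0,0,0,0,0.4],
    [-0.8,0,0,0,0,0,0.5],
    [-0.8,0,0,0,0,0,0.5],
    [-0.4,0,0,0,0,0,0.5],
  ],
)

```text
time: 19.1
position: [472.4, 24.0, 198.3]
ee_rot: [0.425, 1.567, -0.076]
ft_force: [0.3, -1.2, -0.2]
finger_gap: 42.5
```

Emit:
arm_command(
  rows=[
    [0,0,0,1,0,0,0.5],
    [0,0,0,1,0,0,0.5],
    [0,0,0,1,0,0,0.5],
    [0,0,0,1,0,0,0.5],
    [0,0,0,1,0,0,0.5],
  ],
)

```text
time: 19.6
position: [471.6, 24.0, 195.3]
ee_rot: [1.035, 1.57, -0.071]
ft_force: [-1.0, -0.4, -0.8]
finger_gap: 42.8
```

Emit:
arm_command(
  rows=[
    [0,0,0,1,0,0,0.5],
    [0,0,0,0.87,0,0,0.5],
    [0,0,0,0,0,0,0.5],
  ],
)

```text
time: 19.9
position: [471.6, 24.0, 195.2]
ee_rot: [1.218, 1.571, -0.109]
ft_force: [0.5, -0.6, 0.1]
finger_gap: 43.0
```

Run:
```python
from h import *
plan((480,420,190),-76)
snap('wrist','w12'); slats('side');slats('scene')
```

```text
t 19.9 pos [471.6  24.  195.2] jaw -76.04 gap 43.0 F [ 0.5 -0.6  0.1]
 turn [-0.006  0.001 -0.002] then shift [ 0.104  2.079 -7.643]
side slat_1_centre 0.74 [330. 196.] 275 ztop 37.7 (array([484.6,  51.8]), array([130.4,  24.1]), 62.1)
scene slat_1_centre 0.91 [343. 202.] 446 ztop 37.0 (array([489. ,  53.3]), array([134.2,  29.2]), 62.6)
```

View pics/w12.png

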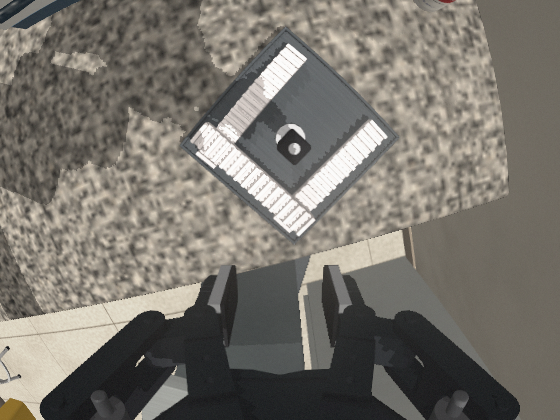

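The slat is laid square on the lower pair, seen at (260,190) in the picture. Moving to slat 2.

Emit:
arm_command(
  rows=[
    [0,0.1,-0.4,0,0,0,0.5],
    [0,0.2,-0.8,0,0,0,0.5],
    [0,0.26,-0.95,0,0,0,0.5],
    [0,0.26,-0.95,0,0,0,0.5],
    [0,0.26,-0.95,0,0,0,0.5],
  ],
)

```text
time: 20.65
position: [474.6, 235.5, 194.8]
ee_rot: [1.199, 1.571, -0.125]
ft_force: [0.5, -1.0, -1.2]
finger_gap: 42.7
```

Emit:
arm_command(
  rows=[
    [0,0.26,-0.95,0,0,0,0.5],
    [0,0.26,-0.95,0,0,0,0.5],
    [0,0.25,-0.9,0,0,0,0.5],
    [0,0.15,-0.5,0,0,0,0.5],
    [0,0.05,-0.2,0,0,0,0.5],
  ],
)

```text
time: 21.15
position: [479.0, 417.6, 194.4]
ee_rot: [2.538, 1.57, 1.216]
ft_force: [0.7, -0.6, -1.1]
finger_gap: 42.6
```

Emit:
arm_command(
  rows=[
    [0,0,0,0,0,0,0.5],
  ],
)

```text
time: 21.25
position: [479.1, 415.7, 194.3]
ee_rot: [-1.065, 1.57, -2.388]
ft_force: [-0.2, 0.2, -0.9]
finger_gap: 43.0
```

Run:
```python
from h import *
slats('wrist','w13');plan((487,422,90),-76)
```

```text
wrist slat_1_centre 0.58 [548. 255.] 1028 ztop 37.4 (array([488.2,  54.4]), array([128.8,  22.5]), 61.4)
wrist slat_1_centre 0.18 [528. 233.] 1745 ztop 11.0 (array([511.9,  40.6]), array([150.8, 110. ]), 61.3)
t 21.35 pos [479.3 413.9 194.4] jaw -75.92 gap 42.9 F [ 0.  -0.1  0.4]
 turn [0.012 0.005 0.006] then shift [ 2.089  0.189 -0.119]
```

View pics/w13.png

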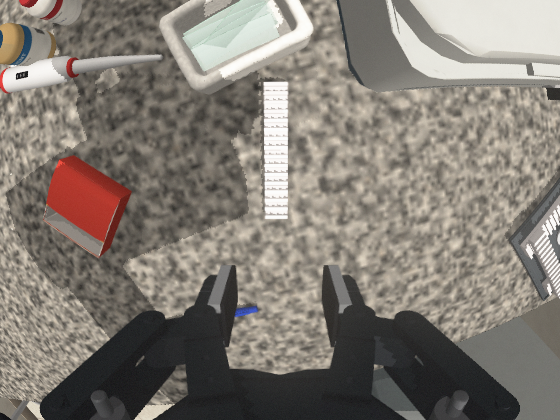

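The slat shows at (276,150), and its far end almost reaches the foam tray. The network missed it, so I'll segment by height.

```bash
cat >> h.py <<'E'
def byheight(box,z0,z1,im,d,p,w=True,bright=0):
    v,u=np.nonzero((d>0)&(im.min(2)>bright)); X=world2(p,u,v,d[v,u],w)
    m=(X[:,0]>box[0])&(X[:,0]<box[1])&(X[:,1]>box[2])&(X[:,1]<box[3])&(X[:,2]>z0)&(X[:,2]<z1)
    k=np.zeros(d.shape,np.uint8);k[v[m],u[m]]=1
    n,l,st,_=cv2.connectedComponentsWithStats(k)
    i=1+np.argmax(st[1:,4]); mm=l[v,u]==i; Y=X[mm]; print('height seg',len(Y),rect(Y),'z',np.round(np.median(Y[:,2]),1)); return Y
E
python3 - <<'E'
from h import *
im,d,p=slats('wrist')
byheight((430,600,380,480),9,19,im,d,p)
plan((487,422,90),-76)
E
```

```text
wrist slat_1_centre 0.84 [550. 256.] 1100 ztop 37.2 (array([488.2,  54.3]), array([129.9,  23. ]), 61.3)
wrist slat_1_centre 0.26 [530. 228.] 1965 ztop 11.0 (array([512.8,  40.1]), array([151.3, 112.1]), 61.5)
height seg 3238 (array([520.4, 431.3]), array([129.1,  22.1]), 14.3) z 12.8
t 21.45 pos [479.5 413.7 194.7] jaw -75.98 gap 42.6 F [0.5 0.4 0.7]
 turn [0.003 0.003 0.003] then shift [ 2.094  0.185 -0.126]
```

Run:
```python
from h import *
plan((489.4,423.4,80),-75.7)
```

```text
t 21.45 pos [479.5 413.7 194.7] jaw -75.98 gap 42.6 F [0.5 0.4 0.7]
 turn [-0.041  0.003  0.003] then shift [ 2.294  0.239 -0.14 ]
```

Emit:
arm_command(
  rows=[
    [0.4,0.14,-0.1,-0.04,0,0,0.5],
    [0.6,0.1,-0.04,0,0,0,0.5],
    [0.6,0,0,0,0,0,0.5],
    [0.5,0,0,0,0,0,0.5],
    [0.2,0,0,0,0,0,0.5],
  ],
)

```text
time: 21.95
position: [488.6, 423.0, 77.6]
ee_rot: [-1.182, 1.567, -2.504]
ft_force: [0.2, 0.5, -1.0]
finger_gap: 42.7
```

Emit:
arm_command(
  rows=[
    [0,0,0,0,0,0,0.5],
    [0,0,0,0,0,0,0.5],
  ],
)

```text
time: 22.15
position: [489.9, 424.7, 80.8]
ee_rot: [1.92, 1.57, 0.599]
ft_force: [-0.9, 0.0, 0.6]
finger_gap: 42.6
```

Run:
```python
from h import *
im,d,p=slats('wrist','w14')
byheight((430,600,380,480),8,19,im,d,p)
plan((489.4,423.4,33),-75.7)
```

```text
height seg 7519 (array([520.6, 431. ]), array([129.6,  22.2]), 14.4) z 13.1
t 22.25 pos [490.  425.1  81.2] jaw -75.66 gap 42.4 F [ 0.1 -0.4  0.6]
 turn [ 0.006 -0.007 -0.017] then shift [ 0.964 -0.021  0.03 ]
```

View pics/w14.png

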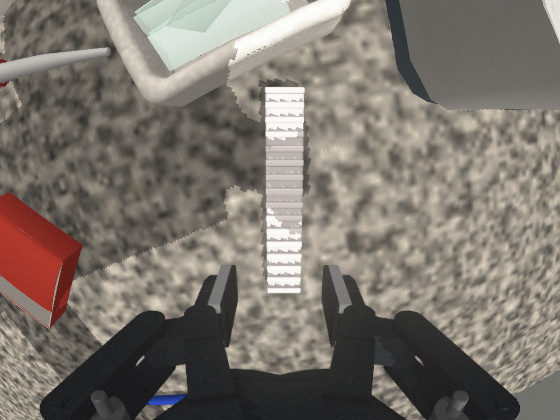

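The slat is centred between the jaws and its far end is just clear of the foam tray. I'll descend to TCP z 33 and grip.

Emit:
arm_command(
  rows=[
    [0.35,-0.01,0.03,0,0,0,0.5],
    [0.35,0,0,0,0,0,0.5],
    [0.2,0,0,0,0,0,0.5],
    [0.05,0,0,0,0,0,0.5],
    [0,0,0,0,0,0,0.5],
  ],
)

```text
time: 22.75
position: [489.3, 423.4, 32.5]
ee_rot: [2.044, 1.57, 0.724]
ft_force: [0.8, 0.1, -0.3]
finger_gap: 42.7
```

Run:
```python
from h import *
im,d,p=slats('wrist')
byheight((430,600,380,480),8,19,im,d,p)
plan((489.4,423.4,33),-75.7)
```

```text
height seg 12574 (array([520.9, 431.1]), array([129.9,  22.4]), 14.4) z 13.3
t 22.85 pos [489.6 423.6  33. ] jaw -75.65 gap 42.7 F [-0.2  0.2  0.4]
 turn [ 0.007 -0.004 -0.009] then shift [-0.    -0.005  0.002]
```

Offset along the slat is 32.2 mm. Closing and lifting.

Emit:
arm_command(
  rows=[
    [0,0,0,0,0,0,0.3],
    [0,0,0,0,0,0,0.15],
    [0,0,0,0,0,0,0.15],
    [0,0,0,0,0,0,0.15],
    [0,0,0,0,0,0,0.15],
  ],
)

```text
time: 23.35
position: [489.5, 423.6, 33.0]
ee_rot: [1.97, 1.57, 0.649]
ft_force: [-0.9, -0.0, 6.8]
finger_gap: 20.4
```

Emit:
arm_command(
  rows=[
    [-0.1,0,0,0,0,0,0.15],
    [-0.3,0,0,0,0,0,0.15],
    [-0.6,0,0,0,0,0,0.15],
    [-0.7,0,0,0,0,0,0.15],
    [-0.7,0,0,0,0,0,0.15],
  ],
)

```text
time: 23.85
position: [489.0, 423.2, 154.5]
ee_rot: [2.041, 1.571, 0.72]
ft_force: [0.5, 0.7, -1.2]
finger_gap: 20.5
```

Emit:
arm_command(
  rows=[
    [-0.5,0,0,0,0,0,0.15],
    [-0.2,0,0.2,0,0,0,0.15],
    [0,0,0.5,0,0,0,0.15],
    [0,0,0.8,0,0,0,0.15],
    [0,0,0.9,0,0,0,0.15],
  ],
)

```text
time: 24.35
position: [518.6, 305.7, 187.1]
ee_rot: [-1.264, 1.57, -2.582]
ft_force: [1.1, -0.3, 0.3]
finger_gap: 19.9
```

Run:
```python
from h import *
im,d,p=slats('wrist','w15')
th=np.radians(-28.65);cx=np.array([np.cos(th),np.sin(th)]);cy=np.array([-cx[1],cx[0]]);c=np.array([529.15,29.6])
t=c+48*cx-32.3*cy; print(t)
plan((*t,190),-28.65)
```

```text
wrist slat_1_centre 0.89 [486. 278.] 1562 ztop 37.9 (array([488. ,  53.3]), array([131.8,  22.5]), 61.2)
[555.78662649 -21.75932368]
t 24.45 pos [519.5 302.  187. ] jaw -75.85 gap 20.3 F [-1.3  1.8 -0.2]
 turn [-6.865  0.007  0.017] then shift [-0.06  -5.335  3.741]
```

Emit:
arm_command(
  rows=[
    [0,-0.2,0.5,0,0,0,0.15],
    [0,-0.4,0.5,0,0,0,0.15],
    [0,-0.4,0.5,-0.3,0,0,0.15],
    [0,-0.2,0.3,-0.6,0,0,0.15],
    [0,0,0,-0.8,0,0,0.15],
  ],
)

```text
time: 24.95
position: [482.3, 202.5, 187.1]
ee_rot: [-1.555, 1.569, -2.67]
ft_force: [0.0, 0.4, -0.4]
finger_gap: 20.7
```

Emit:
arm_command(
  rows=[
    [0,0,0,-0.8,0,0,0.15],
    [0,0,0,-0.8,0,0,0.15],
    [0,0,0,-0.8,0,0,0.15],
    [0,0,0,-0.8,0,0,0.15],
    [0,0,0,-0.8,0,0,0.15],
  ],
)

```text
time: 25.45
position: [483.3, 204.4, 187.0]
ee_rot: [-2.219, 1.57, -2.851]
ft_force: [0.6, -0.3, -1.2]
finger_gap: 20.0
```

Emit:
arm_command(
  rows=[
    [0,0,0,-0.6,0,0,0.15],
    [0,0,0,-0.4,0,0,0.15],
    [0,0,0,-0.165,0,0,0.15],
    [0,0,0,0,0,0,0.15],
  ],
)

```text
time: 25.85
position: [483.5, 204.6, 187.1]
ee_rot: [-2.369, 1.57, -2.866]
ft_force: [0.5, 0.4, -1.1]
finger_gap: 20.1
```

Run:
```python
from h import *
plan((555.8,-21.8,187),-28.65)
s=robot.read_state();R=toolR(s)
im,d,p=slats('wrist','w16'); byheight((420,620,120,330),140,180,im,d,p,bright=110)
v,u=np.nonzero(d>0); X=world2(p,u,v,d[v,u],True); L=(X-s['position'])@R
m=(abs(L[:,2])<8)&(L[:,1]>30)&(L[:,1]<95)&(L[:,0]<40)&(L[:,0]>0)
print('slope', np.polyfit(L[m,1],L[m,0],1))
```

```text
t 25.85 pos [483.5 204.6 187.1] jaw -28.47 gap 20.1 F [ 0.5  0.4 -1.1]
 turn [ 0.026 -0.002  0.002] then shift [ 1.00e-03 -3.28e+00  3.44e+00]
wrist slat_1_centre 0.92 [357. 291.] 1094 ztop 37.3 (array([506.6,  87.8]), array([52.6, 22.7]), 61.8)
height seg 12535 (array([501.6, 231.9]), array([130.4,  27.5]), 61.3) z 167.4
slope [3.91150129e-03 2.00272980e+01]
```

View pics/w16.png

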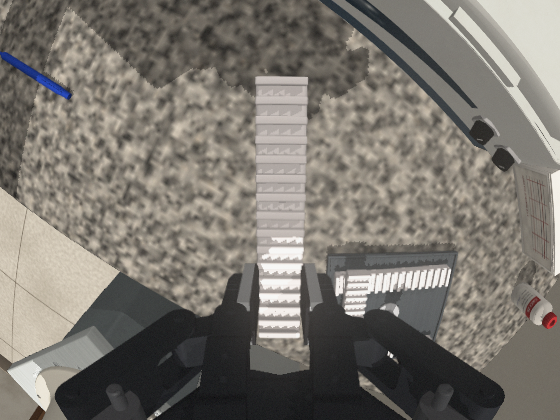

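The slat is held straight. Moving over the +48 side at height.

Emit:
arm_command(
  rows=[
    [0,-0.3,0.3,0.026,0,0,0.15],
    [0,-0.5,0.5,0,0,0,0.15],
    [0,-0.6,0.6,0,0,0,0.15],
    [0,-0.6,0.65,0,0,0,0.15],
    [0,-0.6,0.65,0,0,0,0.15],
  ],
)

```text
time: 26.45
position: [540.2, 24.4, 187.2]
ee_rot: [0.65, 1.571, 0.15]
ft_force: [0.6, 1.0, -0.1]
finger_gap: 20.2
```

Emit:
arm_command(
  rows=[
    [0,-0.4,0.44,0,0,0,0.15],
    [0,-0.2,0.2,0,0,0,0.15],
    [0,-0.08,0.1,0,0,0,0.15],
    [0.3,0,0,0,0,0,0.15],
    [0.4,0,0,0,0,0,0.15],
  ],
)

```text
time: 26.95
position: [556.4, -20.7, 152.4]
ee_rot: [0.515, 1.569, 0.015]
ft_force: [0.7, -0.0, -0.5]
finger_gap: 20.4
```

Emit:
arm_command(
  rows=[
    [0.4,0,0,0,0,0,0.15],
    [0.2,0,0,0,0,0,0.15],
    [0,0,0,0,0,0,0.15],
    [0,0,0,0,0,0,0.15],
  ],
)

```text
time: 27.35
position: [556.3, -21.1, 122.6]
ee_rot: [0.66, 1.571, 0.161]
ft_force: [0.1, -0.6, -1.5]
finger_gap: 20.2
```

Run:
```python
from h import *
im,d,p=slats('wrist','w17'); slats('wrist',None,'carrier')
plan((555.8,-21.8,70),-28.65)
```

```text
wrist slat_1_centre 0.94 [145. 184.] 5957 ztop 37.5 (array([487.8,  52.7]), array([129.7,  23.5]), 61.2)
wrist carrier 0.64 [210. 176.] 15172 ztop 11.6 (array([528.6,  29. ]), array([150.7, 150.4]), -28.4)
t 27.55 pos [556.6 -21.6 122.9] jaw -28.63 gap 20.3 F [ 0.5 -0.3 -0.4]
 turn [ 0.003  0.01  -0.004] then shift [ 1.058 -0.012 -0.011]
```

View pics/w17.png

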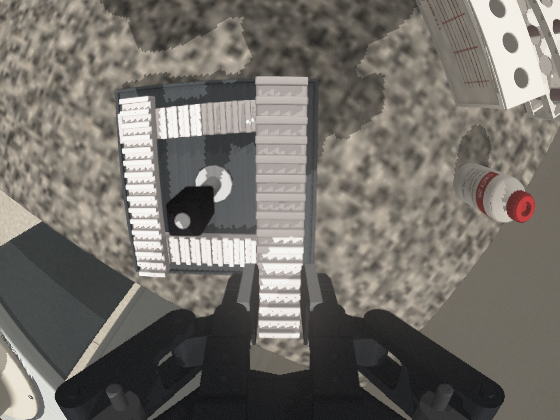

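Emit:
arm_command(
  rows=[
    [0.3,-0.012,0,0,0,0,0.15],
    [0.3,0,0,0,0,0,0.15],
    [0.3,0,0,0,0,0,0.15],
    [0.15,0,0,0,0,0,0.15],
    [0.08,0,0,0,0,0,0.15],
  ],
)

```text
time: 28.05
position: [555.9, -22.1, 65.4]
ee_rot: [-2.923, 1.571, 2.861]
ft_force: [0.5, -0.3, 0.2]
finger_gap: 20.2
```

Emit:
arm_command(
  rows=[
    [0,0,0,0,0,0,0.15],
    [0,0,0,0,0,0,0.15],
  ],
)

```text
time: 28.25
position: [556.2, -22.2, 66.2]
ee_rot: [0.372, 1.57, -0.128]
ft_force: [0.4, 0.4, 0.0]
finger_gap: 19.9
```

Run:
```python
from h import *
im,d,p=slats('wrist','w18'); slats('wrist',None,'carrier')
byheight((480,680,-120,120),40,54,im,d,p)
byheight((420,530,-60,120),32,43,im,d,p)
plan((555.8,-21.8,57.3),-28.65)
```

```text
wrist slat_1_centre 0.93 [106. 190.] 8540 ztop 37.5 (array([487.6,  52.4]), array([130.3,  23.2]), 61.1)
wrist carrier 0.59 [198. 191.] 28075 ztop 11.5 (array([528.8,  29.3]), array([150.4, 149.8]), -28.6)
height seg 12696 (array([573.1,   5.9]), array([130.5,  33.4]), 56.8) z 46.6
height seg 7647 (array([487.7,  52.4]), array([130.3,  23.5]), 61.1) z 36.6
t 28.45 pos [556.1 -22.1  66.1] jaw -28.63 gap 20.3 F [ 0.4  0.3 -0.7]
 turn [ 0.003  0.005 -0.002] then shift [ 0.175  0.003 -0.009]
```

View pics/w18.png

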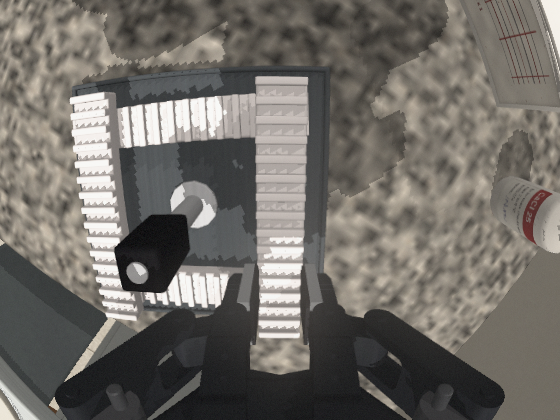

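```bash
cat >> h.py <<'E'
def held(im,d,p,s):
    R=toolR(s);v,u=np.nonzero(d>0); X=world2(p,u,v,d[v,u],True); L=(X-s['position'])@R
    m=(abs(L[:,2])<16)&(L[:,1]>35)&(L[:,1]<110)&(L[:,0]<30)&(L[:,0]>12)
    Y=L[m]; (c,sz,a)=cv2.minAreaRect(Y[:,1:].astype(np.float32))
    print('tool-frame: far end y',np.round(np.percentile(Y[:,1],99.7),1),'z edges',np.round(np.percentile(Y[:,2],[1,99]),1),'rect',np.round(c,1),np.round(sz,1),round(a,1),'top below tcp',np.round(np.median(Y[:,0]),1))
E
python3 - <<'E'
from h import *
s=robot.read_state(); im,d,p=snap('wrist'); held(im,d,p,s)
plan((555.8,-21.8,57.3),-28.65)
E
```

```text
tool-frame: far end y 97.7 z edges [-10.2  11.2] rect [66.5  0.5] [62.7 22.4] 0.5 top below tcp 19.9
t 28.5 pos [556.1 -22.1  66. ] jaw -28.63 gap 20.4 F [ 0.2 -0.8  0.5]
 turn [ 0.003  0.004 -0.002] then shift [ 0.174  0.003 -0.008]
```

Emit:
arm_command(
  rows=[
    [0.06,-0.008,-0.015,0,0,0,0.15],
    [0.05,0,0,0,0,0,0.15],
    [0.03,0,0,0,0,0,0.15],
    [0.015,0,0,0,0,0,0.15],
    [0,0,0,0,0,0,0.15],
  ],
)

```text
time: 29.0
position: [555.0, -22.1, 57.7]
ee_rot: [-2.775, 1.571, 3.008]
ft_force: [1.1, -0.5, -0.0]
finger_gap: 20.4
```

Emit:
arm_command(
  rows=[
    [0.01,0,0,0,0,0,0.15],
    [0.005,0,0,0,0,0,0.15],
    [0,0,0,0,0,0,0.15],
  ],
)

```text
time: 29.3
position: [555.1, -22.1, 57.1]
ee_rot: [0.427, 1.571, -0.072]
ft_force: [0.3, 0.5, -1.0]
finger_gap: 20.3
```

Run:
```python
from h import *
s=robot.read_state(); im,d,p=snap('wrist'); held(im,d,p,s)
plan((555.8,-21.8,57.3),-28.65)
```

```text
tool-frame: far end y 97.7 z edges [-10.2  11.2] rect [66.6  0.5] [62.5 22.4] 0.5 top below tcp 19.9
t 29.35 pos [555.1 -22.1  57.2] jaw -28.63 gap 20.2 F [ 0.3 -0.2 -0.7]
 turn [ 0.003  0.001 -0.   ] then shift [-0.002  0.013  0.01 ]
```

Emit:
arm_command(
  rows=[
    [0.005,0,0,0,0,0,0.22],
    [0,0,0,0,0,0,0.28],
    [0,0,0,0,0,0,0.36],
    [0,0,0,0,0,0,0.4],
    [-0.1,0,0,0,0,0,0.4],
  ],
)

```text
time: 29.85
position: [554.7, -22.1, 61.6]
ee_rot: [-2.78, 1.57, 3.003]
ft_force: [-0.2, 0.3, 0.1]
finger_gap: 34.3
```

Emit:
arm_command(
  rows=[
    [-0.3,0,0,0,0,0,0.4],
    [-0.5,0,0,0,0,0,0.4],
    [-0.7,0,0,0,0,0,0.4],
    [-0.7,0,0,0,0,0,0.4],
    [-0.4,0,0,0,0,0,0.4],
  ],
)

```text
time: 30.35
position: [555.7, -22.2, 194.9]
ee_rot: [0.357, 1.568, -0.143]
ft_force: [0.2, -0.2, -1.1]
finger_gap: 33.9
```

Emit:
arm_command(
  rows=[
    [-0.1,-0.3,-0.6,0,0,0,0.4],
    [0,-0.3,-0.6,0,0,0,0.4],
    [0,0,0,0,0,0,0.4],
    [0,0,0,0,0,0,0.4],
  ],
)

```text
time: 30.75
position: [487.8, -19.7, 197.5]
ee_rot: [0.387, 1.57, -0.113]
ft_force: [0.2, -0.9, -0.7]
finger_gap: 33.9
```

```bash
cat >> h.py <<'E'
def stack(n,im,d,p,c=None,th=None,zoff=0):
    w=n=='wrist'; v,u=np.nonzero(d>0); X=world2(p,u,v,d[v,u],w)
    X=X[(np.hypot(X[:,0]-529,X[:,1]-30)<140)]
    Y=X[(X[:,2]>5+zoff)&(X[:,2]<45+zoff)]; r=rect(Y); print(n,'carrier all',r)
    return X
E
python3 - <<'E'
from h import *
im,d,p=slats('wrist','w19'); slats('wrist',None,'carrier')
byheight((420,530,-60,120),32,43,im,d,p); byheight((530,640,-60,120),32,43,im,d,p)
plan((529,29.4,150),-28.65)
E
```

```text
wrist slat_1_centre 0.72 [240. 130.] 3880 ztop 37.8 (array([487.8,  53.1]), array([129.6,  22.3]), 61.1)
wrist carrier 0.84 [293. 134.] 12428 ztop 11.4 (array([528.7,  29.1]), array([150.7, 150.1]), -28.6)
wrist carrier 0.54 [488.  36.] 5693 ztop 64.8 (array([748.3,  31.5]), array([76.7, 42.4]), 85.0)
height seg 3770 (array([487.7,  53.1]), array([129.7,  22.8]), 61.1) z 36.6
height seg 3697 (array([570.9,   6.7]), array([129.8,  22.9]), 60.8) z 36.4
t 30.95 pos [488.8 -19.8 196.9] jaw -28.63 gap 34.2 F [-0.7 -0.   0. ]
 turn [ 0.003  0.004 -0.002] then shift [0.938 1.249 0.234]
```

View pics/w19.png

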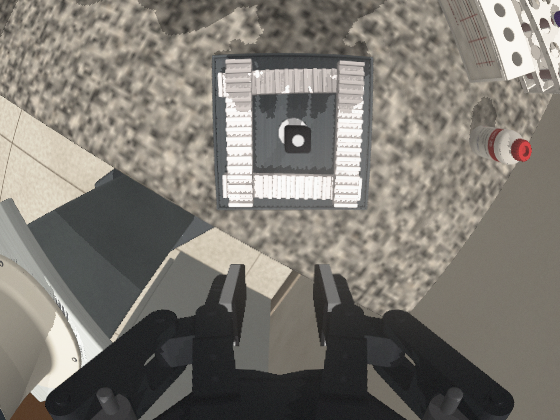

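The square frame is complete. In the carrier frame the upper slats sit at x = -47.5 and +47.7, with y = 1.3 and 0.4. Next, the handle.

Run:
```python
from h import *
im,d,p=snap('wrist')
byheight((490,570,-10,70),86,98,im,d,p)
for n in ['scene','side']:
    i2,d2,p2=snap(n,n+'20'); byheight((490,570,-10,70),84,98,i2,d2,p2,False)
plan((529,29.4,150),-28.65)
```

```text
height seg 647 (array([529.1,  29.3]), array([17.5, 17.4]), 61.6) z 92.7
height seg 47 (array([530.9,  31.4]), array([21.6, 19.4]), -27.3) z 91.8
height seg 34 (array([526. ,  29.5]), array([18.7, 15.6]), 64.5) z 91.5
t 31.1 pos [488.4 -19.7 196.7] jaw -28.63 gap 34.2 F [-0.4 -0.1 -0.1]
 turn [ 0.003 -0.001  0.   ] then shift [0.934 1.252 0.242]
```

View pics/scene20.png

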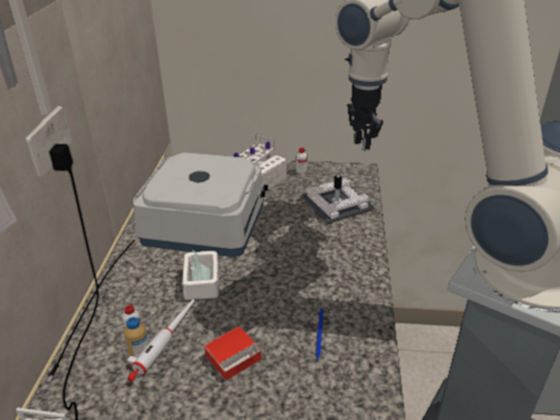

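Emit:
arm_command(
  rows=[
    [0,0.3,0.06,0,0,0,0.5],
    [0,0.45,0.08,0,0,0,0.5],
    [0.2,0.35,0.07,0,0,0,0.5],
    [0.3,0.15,0.032,0,0,0,0.5],
    [0.3,0,0,0,0,0,0.5],
  ],
)

```text
time: 31.6
position: [529.8, 30.9, 155.7]
ee_rot: [0.65, 1.57, 0.151]
ft_force: [0.0, 0.3, 0.2]
finger_gap: 42.9
```

Emit:
arm_command(
  rows=[
    [0.13,0,0,0,0,0,0.5],
    [0,0,0,0,0,0,0.5],
    [0,0,0,0,0,0,0.5],
  ],
)

```text
time: 31.9
position: [528.7, 29.5, 150.5]
ee_rot: [-2.448, 1.571, -2.947]
ft_force: [-0.7, -0.1, -0.4]
finger_gap: 42.6
```

Run:
```python
from h import *
im,d,p=snap('wrist','w21')
byheight((490,570,-10,70),86,98,im,d,p)
plan((529.1,29.3,79),-28.65)
```

```text
height seg 872 (array([529.1,  29.9]), array([17.6, 17.6]), -28.5) z 92.6
t 31.95 pos [528.9  29.4 150.8] jaw -28.64 gap 42.5 F [-0.3 -0.3 -0.3]
 turn [ 0.002  0.004 -0.002] then shift [1.435e+00 1.000e-03 5.000e-03]
```

View pics/w21.png

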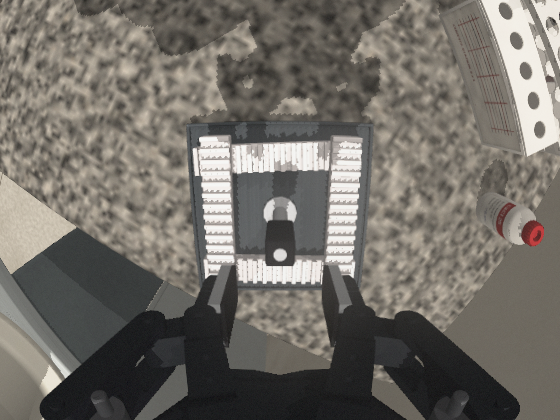

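The grip (280,240) is centred between the jaws. I'll descend to TCP z of about 79 and close gently.

Emit:
arm_command(
  rows=[
    [0.3,0,0,0,0,0,0.5],
    [0.4,0,0,0,0,0,0.5],
    [0.4,0,0,0,0,0,0.5],
    [0.2,0,0,0,0,0,0.5],
    [0.1,0,0,0,0,0,0.5],
  ],
)

```text
time: 32.45
position: [528.6, 29.3, 80.1]
ee_rot: [-2.709, 1.57, 3.074]
ft_force: [-0.2, 1.8, 0.3]
finger_gap: 42.1
```

Emit:
arm_command(
  rows=[
    [0,0,0,0,0,0,0.45],
    [0,0,0,0,0,0,0.38],
    [0,0,0,0,0,0,0.32],
    [0,0,0,0,0,0,0.28],
    [0,0,0,0,0,0,0.25],
  ],
  squeeze=40,
)

```text
time: 32.95
position: [528.8, 29.4, 80.7]
ee_rot: [0.457, 1.57, -0.043]
ft_force: [-0.8, 0.2, -0.7]
finger_gap: 21.3
```

Run:
```python
from h import *
plan((529.1,29.3,79),-28.65)
im,d,p=snap('wrist','w22')
```

```text
t 32.95 pos [528.8  29.4  80.7] jaw -28.63 gap 21.3 F [-0.8  0.2 -0.7]
 turn [ 0.003  0.005 -0.002] then shift [0.035 0.002 0.007]
```

View pics/w22.png

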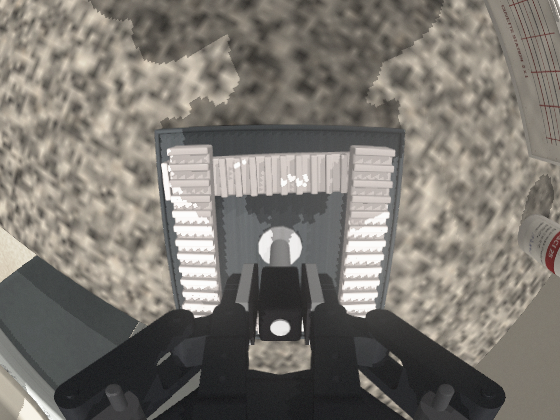

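Emit:
arm_command(
  rows=[
    [0,0,0,0,0,0,0.22],
    [0,0,0,0,0,0,0.18],
    [0,0,0,0,0,0,0.12],
    [0,0,0,0,0,0,0.1],
    [0,0,0,0,0,0,0.1],
  ],
  squeeze=40,
)

```text
time: 33.5
position: [528.6, 29.3, 80.6]
ee_rot: [0.433, 1.571, -0.066]
ft_force: [-0.9, -0.2, 5.0]
finger_gap: 17.8
```

Emit:
arm_command(
  rows=[
    [0,0,0,0,0,0,0.05],
    [0,0,0,0,0,0,0.05],
    [0,0,0,0,0,0,0.05],
  ],
  squeeze=90,
)

```text
time: 33.8
position: [528.7, 29.4, 80.7]
ee_rot: [0.387, 1.57, -0.113]
ft_force: [-0.3, 0.6, 8.8]
finger_gap: 17.1
```

Run:
```python
from h import *
plan((529.1,29.3,79),-28.65)
im,d,p=slats('wrist','w23');slats('wrist',None,'carrier')
```

```text
t 33.8 pos [528.7  29.4  80.7] jaw -28.62 gap 17.1 F [-0.3  0.6  8.8]
 turn [ 0.004  0.003 -0.001] then shift [0.034 0.003 0.008]
wrist slat_1_centre 0.63 [199. 224.] 6900 ztop 37.8 (array([493.8,  64.7]), array([103.4,  22.5]), 61.2)
wrist carrier 0.69 [280. 221.] 21715 ztop 11.5 (array([534.6,  39.9]), array([150.5, 126.5]), -28.5)
```

Firm grip at 17 mm. I'll lift smoothly in small steps to about 100 mm.

Emit:
arm_command(
  rows=[
    [-0.02,0,0,0,0,0,0.05],
    [-0.04,0,0,0,0,0,0.05],
    [-0.06,0,0,0,0,0,0.05],
    [-0.08,0,0,0,0,0,0.05],
    [-0.08,0,0,0,0,0,0.05],
  ],
)

```text
time: 34.5
position: [528.5, 29.3, 94.7]
ee_rot: [-2.72, 1.571, 3.064]
ft_force: [-0.7, -0.6, -5.3]
finger_gap: 16.6
```

Run:
```python
from h import *
plan((528.7,29.4,180.7),-28.65)
im,d,p=slats('wrist','w24')
```

```text
t 34.5 pos [528.5  29.3  94.7] jaw -28.63 gap 16.6 F [-0.7 -0.6 -5.3]
 turn [ 0.003 -0.001  0.001] then shift [-1.721  0.003  0.003]
wrist slat_1_centre 0.91 [200. 223.] 6917 ztop 51.8 (array([493.8,  64.9]), array([102.9,  22.4]), 61.3)
```

View pics/w24.png

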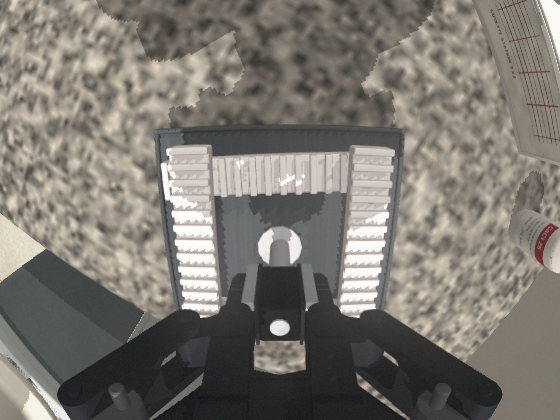

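The stack rises intact, with -5.3 N showing the full weight. I'll continue.

Emit:
arm_command(
  rows=[
    [-0.1,0,0,0,0,0,0.05],
    [-0.15,0,0,0,0,0,0.05],
    [-0.2,0,0,0,0,0,0.05],
    [-0.2,0,0,0,0,0,0.05],
    [-0.2,0,0,0,0,0,0.05],
  ],
)

```text
time: 35.1
position: [528.7, 29.4, 138.0]
ee_rot: [0.463, 1.57, -0.037]
ft_force: [0.1, 0.5, -6.1]
finger_gap: 17.0
```

Emit:
arm_command(
  rows=[
    [-0.2,0,0,0,0,0,0.05],
    [-0.2,0,0,0,0,0,0.05],
    [-0.2,0,0,0,0,0,0.05],
    [-0.15,0,0,0,0,0,0.05],
    [-0.08,0,0,0,0,0,0.05],
  ],
)

```text
time: 35.6
position: [528.8, 29.4, 179.2]
ee_rot: [0.472, 1.57, -0.028]
ft_force: [0.1, 0.2, -6.2]
finger_gap: 16.8
```

Emit:
arm_command(
  rows=[
    [-0.04,0,0,0,0,0,0.05],
    [0,0,0,0,0,0,0.05],
    [0,0,0,0,0,0,0.05],
    [0,0,0,0,0,0,0.05],
    [0,0,0,0,0,0,0.05],
  ],
)

```text
time: 36.1
position: [528.4, 29.4, 180.1]
ee_rot: [-2.67, 1.57, 3.114]
ft_force: [-0.5, 0.0, -6.4]
finger_gap: 16.8
```

Run:
```python
from h import *
plan((528.7,29.4,180.7),-28.65)
im,d,p=slats('wrist','w25')
v,u=np.nonzero(d>0); X=world2(p,u,v,d[v,u],True)
m=(np.hypot(X[:,0]-529,X[:,1]-30)<110)&(X[:,2]>105)&(X[:,2]<117); Y=X[m]
A=np.c_[Y[:,:2]-[529,30],np.ones(len(Y))]; k=np.linalg.lstsq(A,Y[:,2],rcond=None)[0];print('tray plane slope',np.round(k,4),len(Y))
for a,b in [((420,530,-60,140),1),((530,660,-60,140),2)]: byheight(a,132,143,im,d,p)
for n in ['scene','side']:
    i,dd,pp=slats(n,n+'25'); slats(n,None,'carrier')
    for q in ['bottle','foam_tray','cuvette_rack']:
        for o in outline_of(q,n)[:1]: print(n,q,np.round(o['xy']))
plan((528.7,29.4,180.7),-28.65)
```

```text
t 36.1 pos [528.4  29.4 180.1] jaw -28.63 gap 16.8 F [-0.5  0.  -6.4]
 turn [ 0.003 -0.004  0.002] then shift [-0.012  0.003  0.004]
wrist slat_1_centre 0.67 [198. 223.] 6954 ztop 137.2 (array([493.8,  65.1]), array([102.5,  22.6]), 61.2)
tray plane slope [-5.000000e-04  1.200000e-03  1.106551e+02] 18985
height seg 6489 (array([493.8,  64.9]), array([102.9,  22.8]), 61.2) z 136.4
height seg 6436 (array([577.4,  19.3]), array([102.2,  22.7]), 60.8) z 136.4
scene slat_1_centre 0.79 [347. 170.] 366 ztop 137.2 (array([490.9,  55.5]), array([129.9,  31.3]), 61.5)
scene carrier 0.73 [335. 170.] 730 ztop 112.5 (array([531. ,  32.8]), array([153.8, 150.5]), -28.6)
scene bottle [299. 158.]
scene foam_tray [199. 274.]
side slat_1_centre 0.56 [332. 171.] 292 ztop 137.8 (array([483.4,  50.7]), array([135.4,  24. ]), 61.0)
side slat_1_centre 0.37 [307. 177.] 233 ztop 122.7 (array([541.7,  76.6]), array([118.2,  29.2]), -29.7)
side carrier 0.89 [317. 173.] 675 ztop 112.1 (array([527. ,  30.1]), array([152.2, 149.3]), -28.5)
side bottle [272. 164.]
side foam_tray [242. 302.]
side cuvette_rack [252. 176.]
t 36.9 pos [528.5  29.4 180.4] jaw -28.63 gap 17.5 F [-0.1 -0.5 -5.9]
 turn [ 0.003 -0.001  0.   ] then shift [-0.007  0.002  0.003]
```

View pics/scene25.png

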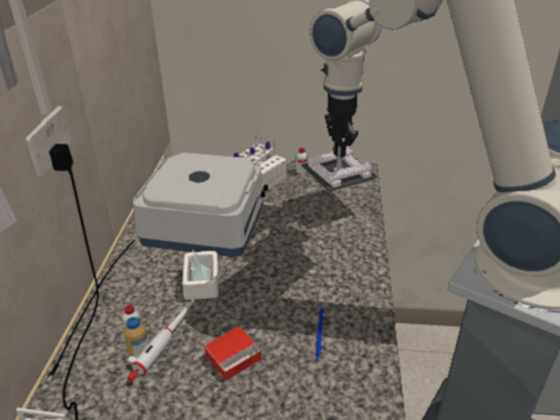

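View pics/w25.png

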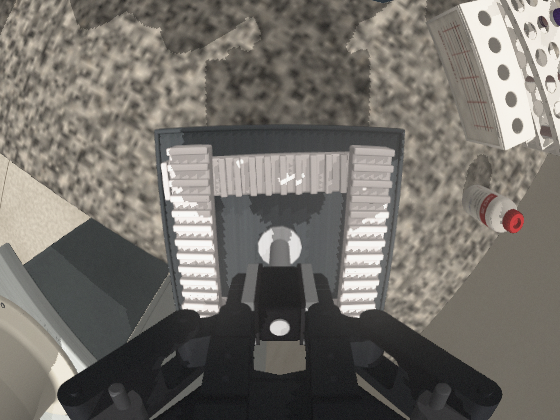

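The carrier is level (slope about 0.001) and 99.5 mm up. The stack hasn't shifted in the grip and the bystanders haven't moved, so I'm handing in.

```bash
python3 -c "
from h import *
print(robot.read_state()['dq'].round(4)); print(robot.finish_job())"
```

```text
[-0.0005  0.0006 -0.0004 -0.0002 -0.      0.0004]
the job is handed in; nothing more can be done
None
```

I laid both loose slats across the lower pair to make a square frame round the post. I then lifted the carrier by its handle and handed the job in at about 37 s, still holding it.

**Slat placement:** With the carrier still on the worktop, the upper slats sat at x = -47.5 and +47.7 mm. They were within about 1.3 mm of even overhang and within about 0.6° of square. Their tops were at about 38 mm, so they lie flat.

**Carrier:** It is held about 100 mm up, with a tray slope of about 0.001 rad and the arm at rest. In the wrist view the stack looked unchanged in the grip after the lift.

**Bystanders:** The bottle and foam tray show within about 2 pixels of where they were in the scene and side views. The cuvette rack matches in the side view only, because the network did not report it in the last scene view.

**What did not go to plan:**
- **Re-gripped slat:** I first gripped the first slat at its middle, but a depth check showed the finger linkage would have hit the handle while laying it. I set it back on the worktop and re-gripped it about 32 mm off centre. The second slat was gripped that way from the start.
- **Missed detections:** The network missed the second slat in the wrist view, so I found it by height instead.
- **Camera disagreement:** The scene and side cameras differed from the wrist camera by 2–4 mm. I relied on the wrist camera, whose fitted sizes matched the given ones.

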